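Reset the porch testing table

TASK

Get the testing table ready for the next visitor, clean work first. With the rake, comb the clean swab cases scattered in the steel tray into neat parallel rows against the tray's far rail, all lying flat and none touched by the gripper itself, and stand the rake back on its mat, lined up with it. Then post every used injector pen through the sprung flap of the yellow sharps box so that it drops right inside and the flap shuts; leave the gel bottle, plant pot and jar where they are, and at the end everything should still be in order.

Things in the scene. Friction and masses are not known exactly. Their poses are not given: they have to be found in the camera images.
- tray: fixed stainless steel tray, 270 (x) by 238 (y) mm, floor 4 mm thick. Origin: centre of its underside, at table height. Its own +x points away from the robot towards the far (stop) rail. Rail on the far side and on both y sides, tops 24 mm above the table; the inner face of the far rail is at x = +129 mm, the side rails' inner faces at y = +-113 mm. The robot's side (-x) is open, with no rail: only the 4 mm edge of the floor
- stop_rail (a point): middle of the foot of the far rail's inner face, on the tray floor; axes as the tray's
- case0: clean swab case, a smooth white square-section plastic stick with a grey cap end, 80 by 12 by 12 mm, 15 g; 4 to 6 of the six are present, lying loose in the tray, each up to about 30 degrees askew from the far rail. Origin: its centre; its own x runs along its length. Not to be touched by the gripper
- case1: clean swab case, a smooth white square-section plastic stick with a grey cap end, 80 by 12 by 12 mm, 15 g; 4 to 6 of the six are present, lying loose in the tray, each up to about 30 degrees askew from the far rail. Origin: its centre; its own x runs along its length. Not to be touched by the gripper
- case2: clean swab case, a smooth white square-section plastic stick with a grey cap end, 80 by 12 by 12 mm, 15 g; 4 to 6 of the six are present, lying loose in the tray, each up to about 30 degrees askew from the far rail. Origin: its centre; its own x runs along its length. Not to be touched by the gripper
- case3: clean swab case, a smooth white square-section plastic stick with a grey cap end, 80 by 12 by 12 mm, 15 g; 4 to 6 of the six are present, lying loose in the tray, each up to about 30 degrees askew from the far rail. Origin: its centre; its own x runs along its length. Not to be touched by the gripper
- case4: clean swab case, a smooth white square-section plastic stick with a grey cap end, 80 by 12 by 12 mm, 15 g; 4 to 6 of the six are present, lying loose in the tray, each up to about 30 degrees askew from the far rail. Origin: its centre; its own x runs along its length. Not to be touched by the gripper
- case5: clean swab case, a smooth white square-section plastic stick with a grey cap end, 80 by 12 by 12 mm, 15 g; 4 to 6 of the six are present, lying loose in the tray, each up to about 30 degrees askew from the far rail. Origin: its centre; its own x runs along its length. Not to be touched by the gripper
- rake: hand rake that stands on its own tines, 220 g. Origin: on the ground between its tines, at its middle. Cross bar 208 mm long along its own y, 36 mm wide along x, from 22 to 36 mm up; below it two rows of twelve 8 mm round steel tines (at x = +-13 mm, 18 mm apart, 10 mm gaps, so that no case passes). Upright wooden grip block above the middle: 22 mm (x) by 50 mm (y), from 36 to 98 mm up. Same both ways round
- mat: fixed black rubber mat on which the rake stands at the start and where it belongs, 70 (x) by 235 (y) by 2 mm thick; origin: centre of its underside. The rake's bar lies along the mat's y
- sharps_box: fixed yellow plastic sharps box, 170 (x) by 150 (y) by 224 mm high, slick 4 mm walls, closed clear lid; inside, a sloping slick floor (46 mm up in the middle) falls to the +y side, so that pens slide aside. Origin: centre of its underside. Its front is its own -x side (face at x = -85 mm), with a slot 90 mm wide (y), from 150 to 198 mm up, closed by the flap. A lip level with the slot's lower edge (its top 150 mm up, 90 mm wide) stands out 30 mm in front of the face
- slot (a point): middle of the slot's lower edge, on the box's front face; axes as the box's, +x leads inwards
- flap (a joint): grey plastic flap filling the slot, hinged along its upper edge; 0 = shut, grows in rad as its lower edge is pushed inwards (to 1.4); a weak spring (under 0.5 N at the lower edge) shuts it again
- pen0: used, capped injector pen, grey square-section stick with a black cap end, 70 by 16 by 16 mm, 35 g; 3 or 4 of the four are present, lying loose on the table in front of the sharps box, roughly end-on to it. Origin: its centre; its own x runs along its length. Either end may go first
- pen1: used, capped injector pen, grey square-section stick with a black cap end, 70 by 16 by 16 mm, 35 g; 3 or 4 of the four are present, lying loose on the table in front of the sharps box, roughly end-on to it. Origin: its centre; its own x runs along its length. Either end may go first
- pen2: used, capped injector pen, grey square-section stick with a black cap end, 70 by 16 by 16 mm, 35 g; 3 or 4 of the four are present, lying loose on the table in front of the sharps box, roughly end-on to it. Origin: its centre; its own x runs along its length. Either end may go first
- pen3: used, capped injector pen, grey square-section stick with a black cap end, 70 by 16 by 16 mm, 35 g; 3 or 4 of the four are present, lying loose on the table in front of the sharps box, roughly end-on to it. Origin: its centre; its own x runs along its length. Either end may go first
- gel: bystander: bottle of hand gel, 52 mm wide, 130 mm high; origin: centre of its underside
- pot: bystander: terracotta plant pot, 96 mm wide, 90 mm high, with a small plant; origin: centre of its underside
- jar: bystander: glass jar, 64 mm wide, 80 mm high; origin: centre of its underside

How it is judged:
By the outcome, as a careful person would: the job done as asked, in the order asked, and still so for the second after the job is handed in, with the robot touching nothing.
Of case0, case1, case2, case3, case4, case5 only 4 to 6 are there at a start; the rules pass over those that are not, and their reading is None.
Of pen0, pen1, pen2, pen3 only 3 to 4 are there at a start; the rules pass over those that are not, and their reading is None.
At some moment in a run one of case0, case1, case2, case3, case4, case5, pen0, pen1, pen2, pen3 may be knocked a few centimetres aside while the robot is not near it.
It also fails if it takes over 210 s, if anything falls off the work surface, if the arm or the gripper's body presses on something with over 40 N, if the wrist force passes 120 N, or if a joint passes its speed limit or range.

ROBOT

A 6-joint arm with a two-finger parallel gripper is mounted at the origin on the work surface. World frame = base frame: x ahead of the robot, y to its left, z up, the work surface at z = 0. Lengths are in mm, angles in degrees, forces in N, time in s.
With the tool pointing down it reaches from about 250 to 775 mm from the base axis. Payload 8.9 kg.
Tool frame: the origin (TCP) lies midway between the tips of the shut fingers; the grasp point (between the pads) lies 19 mm behind it; z points along the fingers, y is the line along which they close (so a half turn about z gives the same grasp; the last joint's range is limited). The gripper opens to 85 mm and grips with 20 to 120 N. Pads are 22 mm wide; open, the fingers measure 114 mm over their backs; the gripper's body (76 mm by 85 mm) begins 54 mm behind the grasp point. The pads swing forward as they close: fully open they stand 13 mm farther back than shut.
Start: joints at [-85.101, 16.656, -8.789, 64.555, 0, 82.019], TCP at [117.03, -511.789, 231.305] pointing down, gripper open.
Joint ranges: [-144.48, 144.48], [-52.06, 99.96], [-74.48, 78.29], [-112.23, 115.85], [-86.99, 84.42], [-180, 180]. Speed limits (degrees/s): [127.2, 127.2, 159.86, 180, 180, 180].

INTERFACE

Orientations are given as [roll, pitch, yaw] about the fixed x, y, z axes, in that order (R = Rz(yaw) Ry(pitch) Rx(roll)).
In Python, from station import get_obs, eyes, order gives the robot as it stands. The module is installed in compiled form; this text tells all that it offers.
- The arm moves only by the tool carry_out, never from a script. Its argument "moves" is one flat list of numbers, 7 for each row, row after row: the shift along the tool's x, y, z each as a share of 0.15 m, from -1 to 1, then the turn, a rotation vector about the tool's x, y, z each as a share of 0.5 rad, from -1 to 1, then the gripper command: -1 is shut, 1 is fully open, values between are in proportion. In form: [dx, dy, dz, ax, ay, az, grip, dx, dy, dz, ax, ay, az, grip, ...]. A call has 1 to 20 rows; each row is the pose to reach, as a shift and turn from the pose commanded when the call began, along the tool's axes at that moment; what a row does not reach only later rows make up. A row lasts 1/12 s, in which the tool goes at most 41.7 mm and 7.16 degrees, less where a joint would pass 70% of its speed; a pose out of reach is approached as far as the arm can. A call with a number of a shift or a turn outside -1 to 1 is refused whole. A call with a gripper value outside its range is refused whole. The fingers move at their own pace and stop on an object; "squeeze" is the grip in N (left out, the last holds). Time passes only in rows, so rows that repeat a pose let the fingers close. It gives the time, the measured TCP pose, the force, the opening and the grip force at its end, in the units of the state.
- get_obs(): the state, without advancing time (a new reading comes with each control period).
- eyes.read_camera(name): name is "scene" or "top" or "wrist"; returns the picture (480x640x3 uint8, blue, green, red); there is no depth.
- eyes.camera_params(name): a dict with "K" (3x3 intrinsics, pixels), "world_from_camera" (4x4, takes a point from camera to world coordinates). Camera axes: x right, y down, z forward; pixel columns grow to the right and rows downward; lengths in mm; the calibration is good to about 2 mm. A picture is of the moment at which its call begins: read the wrist's pose just before it. camera_params takes no time and is no camera call; for the wrist camera it gives the pose at the moment of the call.
- order.finish_job(): hands the job in; it is judged then, once.
The state is a dict: "clock": time; "joint_positions": joint angles; "joint_velocities": joint speeds; "effort": joint torques, N m; "ee_pos": TCP position; "tcp_rot": TCP orientation; "wrist_force": force on the tool from outside, world axes, zero at the start; "torque": the same for the moment, N m; "gripper_width": finger opening in mm; "grasp_force": force on a finger pad.
Only numpy, scipy, OpenCV 4.12 (cv2) and the standard library are available. Lean on these libraries where they do the work, as an engineer would, in place of code of your own. Each camera call takes 0.05 s, during which the arm holds its last target. There are 200 camera calls.

## Working session

There is one attempt and no reset: what is moved stays moved. The work goes in short steps, Python scripts to look and compute and a tool call to move; the robot and the scene stay as the last step left them, time stands still between calls to the robot, and variables do not carry over. Pictures are saved under pics/ and viewed, at most 14 in all, crops included, and the job is handed in when it is done.

Besides the shell and the picture viewer there is one more tool, called after "Request:" as name(argument=value, ...) on one line, values as JSON. carry_out: Moves the arm, as the interface text tells. Shift numbers are shares of 0.15 m and turn numbers shares of 0.5 rad, none past 1 either way. Its arguments: {"type":"object","properties":{"moves":{"type":"array","items":{"type":"number"}},"squeeze":{"type":"number"}},"required":["moves"]}

```bash
mkdir -p pics; cat > h.py <<'E'
import numpy as np, cv2
from station import get_obs, eyes, order
from scipy.spatial.transform import Rotation as R
def cam(n):
    p=eyes.camera_params(n); return np.array(p["K"]),np.array(p["world_from_camera"])
def px2w(n,uv,z,KT=None):
    K,T=KT or cam(n); uv=np.atleast_2d(uv).astype(float)
    d=(np.linalg.inv(K)@np.c_[uv,np.ones(len(uv))].T); d=(T[:3,:3]@d).T; o=T[:3,3]
    return o+d*((z-o[2])/d[:,2])[:,None]
def w2px(n,X,KT=None):
    K,T=KT or cam(n); X=np.atleast_2d(X); c=(X-T[:3,3])@T[:3,:3]; q=c@K.T; return q[:,:2]/q[:,2:]
def snap(n,f):
    KT=cam(n); im=eyes.read_camera(n); cv2.imwrite(f"pics/{f}.png",im); return im,KT
E
python3 - <<'E'
from h import *
for n in("top","scene"):
    im,(K,T)=snap(n,n+"0"); print(n,K.round(1).tolist(),T.round(3).tolist())
print(get_obs())
E
```

```text
top [[448.3, 0.0, 315.0], [0.0, 448.3, 235.1], [0.0, 0.0, 1.0]] [[-0.027, -0.992, 0.122, 469.618], [-1.0, 0.025, -0.016, -11.581], [0.012, -0.123, -0.992, 1258.655], [0.0, 0.0, 0.0, 1.0]]
scene [[471.9, 0.0, 325.3], [0.0, 471.9, 247.4], [0.0, 0.0, 1.0]] [[-0.88, 0.331, -0.34, 985.464], [0.474, 0.631, -0.614, 698.095], [0.012, -0.702, -0.713, 965.697], [0.0, 0.0, 0.0, 1.0]]
{'clock': 0.1, 'joint_positions': array([-8.51021138e+01,  1.66866459e+01, -8.82467137e+00,  6.45538820e+01,
        5.50690080e-04,  8.20196040e+01]), 'joint_velocities': array([ 0.06336591, -0.04424982,  0.12014555, -0.04812549, -0.03242823,
       -0.08724642]), 'effort': array([ 2.04131342e-03, -5.37979245e+01,  3.31916499e+01,  9.30416136e-03,
       -2.22487947e-04, -6.63266647e-06]), 'ee_pos': array([ 116.99554947, -511.42112261,  230.79465712]), 'tcp_rot': array([-1.79935509e+02, -9.59723569e-03,  1.28782765e+01]), 'wrist_force': array([-0.22293094,  0.0682434 ,  0.18541083]), 'torque': array([ 0.01851367,  0.05057203, -0.01731225]), 'grasp_force': 0.0, 'gripper_width': 85.81770119747308}
```

View pics/top0.png

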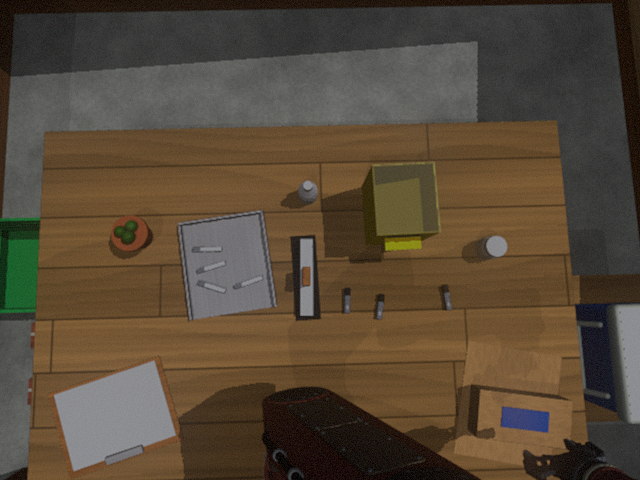

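View pics/scene0.png

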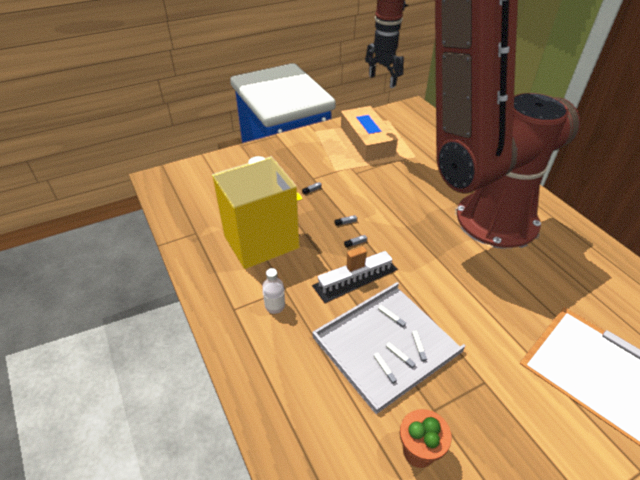

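The top view shows four cases, at (207,249), (211,267), (212,287) and (248,282), in a slightly turned tray. The rake is at (307,277), three pens are at (347,300), (380,306) and (447,297), and the box lip is at (403,243). The scene view agrees with this.

```bash
python3 - <<'E'
from h import *
im=cv2.imread("pics/top0.png"); KT=cam("top"); hsv=cv2.cvtColor(im,cv2.COLOR_BGR2HSV)
P=lambda uv,z: px2w("top",uv,z,KT)[:,:2].round(0).tolist()
print("tray rails top",P([(180,222),(264,211)],24),"near floor",P([(189,319),(275,306)],4))
print("mat",P([(295,237),(315,237),(293,318),(319,319)],2),"block",P([(306,270)],98))
print("gel,pot,jar",P([(307,190)],100),P([(130,235)],70),P([(494,246)],80))
def comps(mask,roi,z,amin):
    m=np.zeros_like(mask); x0,y0,x1,y1=roi; m[y0:y1,x0:x1]=mask[y0:y1,x0:x1]
    for c in cv2.findContours(m,cv2.RETR_EXTERNAL,cv2.CHAIN_APPROX_NONE)[0]:
        if cv2.contourArea(c)<amin: continue
        w=px2w("top",c[:,0],z,KT)[:,:2].astype(np.float32); r=cv2.minAreaRect(w); b=cv2.boxPoints(r)
        e=max((b[1]-b[0],b[2]-b[1]),key=np.linalg.norm)
        print(np.round(r[0],1),np.round(r[1],1),"ang",round(np.degrees(np.arctan2(e[1],e[0]))%180,1),cv2.boundingRect(c))
Y=((hsv[...,0]>22)&(hsv[...,0]<35)&(hsv[...,1]>150)&(hsv[...,2]>60)).astype(np.uint8)
print("box top");comps(Y,(350,150,450,260),224,50)
bright=(im.min(2)>165).astype(np.uint8)
print("cases/ bar");comps(bright,(180,215,330,320),16,15)
pen=(hsv[...,1]<70).astype(np.uint8)
print("pens");comps(pen,(330,280,470,325),16,20)
print("lip corners",P([(386,236),(421,234),(387,249),(422,247)],150))
E
```

```text
tray rails top [[668.0, 343.0], [693.0, 110.0]] near floor [[401.0, 321.0], [429.0, 85.0]]
mat [[620.0, 25.0], [619.0, -31.0], [395.0, 36.0], [391.0, -36.0]] block [[522.0, -4.0]]
gel,pot,jar [[732.0, -12.0]] [[629.0, 462.0]] [[573.0, -504.0]]
box top
[ 573.2 -231.1] [31.2 87.3] ang 90.8 (384, 236, 38, 15)
cases/ bar
pens
[ 411.7 -202.1] [16.9 49.1] ang 172.2 (376, 301, 8, 19)
[ 431.6 -390.2] [48.  16.9] ang 6.8 (443, 292, 9, 18)
[ 440.8 -114. ] [16.5 65.3] ang 178.0 (344, 288, 7, 25)
lip corners [[599.0, -206.0], [602.0, -294.0], [567.0, -207.0], [569.0, -295.0]]
```

Request:
carry_out(moves=[0.9, 0.9, -0.5, 0, 0, -0.9, 1, 0.9, 0.9, -0.5, 0, 0, -0.9, 1, 0.9, 0.9, -0.5, 0, 0, -0.9, 1, 0.9, 0.9, -0.5, 0, 0, -0.9, 1, 0.9, 0.9, -0.5, 0, 0, -0.9, 1, 0.9, 0.9, -0.5, 0, 0, -0.9, 1])

```text
clock: 0.6
ee_pos: [284.3, -617.2, 307.4]
tcp_rot: [179.7, 0.0, 38.9]
wrist_force: [0.0, -0.5, 0.4]
gripper_width: 85.3
grasp_force: 0.0
```

```bash
cat >> h.py <<'E'
def plan(p,rpy=None,n=None,start=None):
    """numbers of successive calls taking the tool from the present pose to p, rpy"""
    o=get_obs(); a,ra=(np.array(o["ee_pos"]),R.from_euler("xyz",o["tcp_rot"],degrees=True)) if start is None else (np.array(start[0],float),R.from_euler("xyz",start[1],degrees=True))
    rb=ra if rpy is None else R.from_euler("xyz",rpy,degrees=True)
    rv=(ra.inv()*rb).as_rotvec(); d=np.array(p,float)-a
    if n is None: n=int(max(np.ceil(np.abs(rv).max()/.5),np.ceil(np.linalg.norm(d)/150)))
    for i in range(n):
        r=ra*R.from_rotvec(rv*i/n)
        s=r.inv().apply(d/n); rows=int(max(np.ceil(np.linalg.norm(d/n)/41.7),np.ceil(np.degrees(np.linalg.norm(rv/n))/7.16)))
        print("call",i+1,(s/150).round(3).tolist()+(rv/n/.5).round(3).tolist(),"rows>=",rows)
E
python3 - <<'E'
from h import *
K,T=cam("wrist"); o=get_obs(); r=R.from_euler("xyz",o["tcp_rot"],degrees=True)
print(K.round(1).tolist()); print(r.inv().apply(T[:3,3]-o["ee_pos"]).round(1), (r.as_matrix().T@T[:3,:3]).round(3).tolist())
plan([450,-10,330],[180,0,180])
E
```

```text
[[354.1, 0.0, 318.0], [0.0, 354.1, 237.4], [0.0, 0.0, 1.0]]
[  66.9    0.8 -143.8] [[-0.001, -0.965, -0.263], [1.0, -0.0, -0.002], [0.002, -0.263, 0.965]]
call 1 [0.68, -0.492, -0.034, 0.001, 0.003, -0.985] rows>= 4
call 2 [0.832, -0.111, -0.032, 0.001, 0.003, -0.985] rows>= 4
call 3 [0.786, 0.295, -0.031, 0.001, 0.003, -0.985] rows>= 4
call 4 [0.553, 0.632, -0.03, 0.001, 0.003, -0.985] rows>= 4
call 5 [0.188, 0.818, -0.03, 0.001, 0.003, -0.985] rows>= 4
```

Request:
carry_out(moves=[0.68, -0.49, -0.03, 0, 0, -0.985, 1, 0.68, -0.49, -0.03, 0, 0, -0.985, 1, 0.68, -0.49, -0.03, 0, 0, -0.985, 1, 0.68, -0.49, -0.03, 0, 0, -0.985, 1, 0.68, -0.49, -0.03, 0, 0, -0.985, 1])

```text
clock: 1.02
ee_pos: [312.9, -490.0, 311.1]
tcp_rot: [-180.0, -0.0, 67.3]
wrist_force: [-1.0, -0.4, -0.0]
gripper_width: 85.3
grasp_force: 0.0
```

Request:
carry_out(moves=[0.83, -0.11, -0.03, 0, 0, -0.985, 1, 0.83, -0.11, -0.03, 0, 0, -0.985, 1, 0.83, -0.11, -0.03, 0, 0, -0.985, 1, 0.83, -0.11, -0.03, 0, 0, -0.985, 1, 0.83, -0.11, -0.03, 0, 0, -0.985, 1])

```text
clock: 1.43
ee_pos: [346.6, -370.7, 315.6]
tcp_rot: [180.0, 0.1, 95.3]
wrist_force: [0.0, -0.3, -0.1]
gripper_width: 85.4
grasp_force: 0.0
```

Request:
carry_out(moves=[0.79, 0.3, -0.03, 0, 0, -0.985, 1, 0.79, 0.3, -0.03, 0, 0, -0.985, 1, 0.79, 0.3, -0.03, 0, 0, -0.985, 1, 0.79, 0.3, -0.03, 0, 0, -0.985, 1, 0.79, 0.3, -0.03, 0, 0, -0.985, 1])

```text
clock: 1.85
ee_pos: [381.1, -249.2, 319.9]
tcp_rot: [-180.0, 0.0, 123.3]
wrist_force: [0.1, -1.2, 0.2]
gripper_width: 85.3
grasp_force: 0.0
```

Request:
carry_out(moves=[0.55, 0.63, -0.03, 0, 0, -0.985, 1, 0.55, 0.63, -0.03, 0, 0, -0.985, 1, 0.55, 0.63, -0.03, 0, 0, -0.985, 1, 0.55, 0.63, -0.03, 0, 0, -0.985, 1, 0.55, 0.63, -0.03, 0, 0, -0.985, 1])

```text
clock: 2.27
ee_pos: [415.1, -128.6, 324.2]
tcp_rot: [-180.0, 0.0, 151.5]
wrist_force: [-0.0, -1.0, -0.1]
gripper_width: 85.7
grasp_force: 0.0
```

Request:
carry_out(moves=[0.19, 0.82, -0.03, 0, 0, -0.985, 1, 0.19, 0.82, -0.03, 0, 0, -0.985, 1, 0.19, 0.82, -0.03, 0, 0, -0.985, 1, 0.19, 0.82, -0.03, 0, 0, -0.985, 1, 0.19, 0.82, -0.03, 0, 0, -0.985, 1, 0.19, 0.82, -0.03, 0, 0, -0.985, 1])

```text
clock: 2.77
ee_pos: [448.3, -8.6, 328.4]
tcp_rot: [-180.0, -0.0, 179.1]
wrist_force: [-0.1, -0.1, 0.4]
gripper_width: 85.4
grasp_force: 0.0
```

```bash
python3 - <<'E'
from h import *
im,KT=snap("wrist","w1"); np.savez("pics/w1.npz",K=KT[0],T=KT[1]); print(get_obs()["joint_positions"])
E
```

```text
[-1.04608078e+01  6.04865089e+00 -7.62477575e+00  7.63507535e+01
 -4.21324991e-02 -9.52730301e+00]
```

View pics/w1.png

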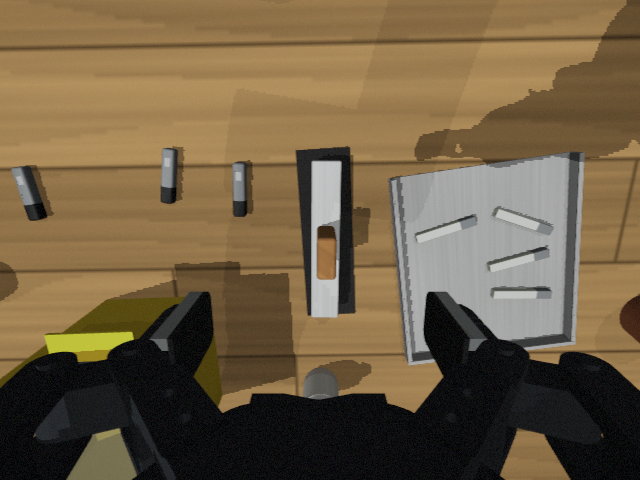

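The wrist view shows the mat and rake upright near (325,235) and the tray at (392..583,153..362). Cases are at (447,229), (523,219), (518,259) and (521,293), pens at (28,193), (169,175) and (240,189).

```bash
cat >> h.py <<'E'
def rects(mask,roi,z,KT,amin=30,n="wrist"):
    m=np.zeros(mask.shape,np.uint8); x0,y0,x1,y1=roi; m[y0:y1,x0:x1]=mask[y0:y1,x0:x1]; out=[]
    for c in cv2.findContours(m,cv2.RETR_EXTERNAL,cv2.CHAIN_APPROX_NONE)[0]:
        if cv2.contourArea(c)<amin: continue
        w=px2w(n,c[:,0]+0.,z,KT)[:,:2].astype(np.float32); r=cv2.minAreaRect(w); b=cv2.boxPoints(r)
        e=max((b[1]-b[0],b[2]-b[1]),key=np.linalg.norm)
        out.append((*r[0],max(r[1]),min(r[1]),(np.degrees(np.arctan2(e[1],e[0]))+90)%180-90,cv2.boundingRect(c)))
    return out
def show(t,L):
    for q in L: print(t,np.round(q[:5],1).tolist(),q[5])
E
python3 - <<'E'
from h import *
im=cv2.imread("pics/w1.png"); f=np.load("pics/w1.npz"); KT=(f["K"],f["T"]); hsv=cv2.cvtColor(im,cv2.COLOR_BGR2HSV); g=im.min(2)
roi=(290,140,360,325)
show("mat+rake hull",rects((hsv[...,2]<60)|(hsv[...,1]<50),roi,2,KT,500))
show("bar",rects((hsv[...,1]<60)&(g>130)|((hsv[...,1]>80)&(hsv[...,2]>20)&(np.abs(np.arange(640)-326)<9)[None]&(np.abs(np.arange(480)-250)<32)[:,None]),roi,38,KT,300))
print("block",px2w("wrist",[(318,238),(336,238),(318,277),(335,277)],100,KT).round(0).tolist())
print("tray near corners floor/rail",px2w("wrist",[(391,178),(583,153)],24,KT).round(1).tolist(),px2w("wrist",[(408,363),(575,344)],24,KT).round(1).tolist())
print("tray px grid g:",[int(x) for x in g[250,385:420]],[int(x) for x in g[200,560:590]],[int(x) for x in g[325:370,470]],[int(x) for x in g[150:185,470]])
print(sorted(g[200:330,430:570].ravel())[::800])
t,gg=cv2.threshold(g[190:330,415:565].copy(),0,255,cv2.THRESH_OTSU); print("otsu",t)
show("case",rects(g>190,(410,195,568,330),16,KT,60))
show("pen",rects((hsv[...,1]<60)|(hsv[...,2]<45),(5,140,260,230),16,KT,150))
show("lip",rects((hsv[...,0]>22)&(hsv[...,0]<35)&(hsv[...,1]>180)&(hsv[...,2]>150),(30,310,140,370),150,KT,100))
E
```

```text
mat+rake hull [511.9, 4.3, 240.7, 71.8, 2.2] (296, 147, 59, 171)
bar [509.1, -0.7, 206.9, 35.7, -1.3] (311, 161, 30, 157)
block [[484.0, -9.0, 100.0], [485.0, 10.0, 100.0], [530.0, -10.0, 100.0], [530.0, 9.0, 100.0]]
tray near corners floor/rail [[428.8, 83.4, 24.0], [402.2, 319.0, 24.0]] [[695.8, 118.0, 24.0], [668.8, 355.4, 24.0]]
tray px grid g: [73, 74, 74, 76, 77, 74, 73, 72, 69, 75, 80, 83, 88, 146, 168, 166, 164, 140, 111, 112, 111, 111, 148, 169, 171, 168, 169, 170, 169, 169, 167, 167, 167, 170, 170] [167, 167, 168, 168, 161, 153, 156, 133, 92, 78, 82, 82, 79, 81, 83, 81, 78, 125, 158, 165, 164, 161, 130, 63, 67, 66, 65, 65, 66, 66] [59, 60, 58, 61, 59, 61, 63, 61, 62, 59, 54, 56, 56, 54, 81, 86, 88, 96, 92, 103, 101, 101, 103, 100, 101, 98, 8, 13, 11, 9, 6, 4, 17, 4, 4, 13, 11, 10, 0, 5, 15, 12, 11, 9, 11] [54, 55, 55, 52, 55, 56, 59, 89, 88, 76, 60, 50, 52, 67, 73, 79, 87, 166, 165, 166, 165, 166, 165, 167, 166, 167, 167, 166, 166, 167, 166, 167, 166, 165, 164]
[np.uint8(0), np.uint8(19), np.uint8(66), np.uint8(86), np.uint8(127), np.uint8(154), np.uint8(162), np.uint8(163), np.uint8(164), np.uint8(164), np.uint8(164), np.uint8(165), np.uint8(165), np.uint8(166), np.uint8(166), np.uint8(166), np.uint8(167), np.uint8(167), np.uint8(167), np.uint8(168), np.uint8(169), np.uint8(170), np.uint8(193)]
otsu 103.0
case [594.1, 264.3, 56.8, 7.6, 89.0] (495, 292, 41, 6)
case [547.0, 253.8, 57.1, 9.4, -74.0] (491, 254, 43, 18)
case [502.6, 150.8, 57.1, 9.4, -72.1] (417, 223, 44, 20)
case [486.6, 253.4, 56.7, 9.0, 71.0] (497, 210, 42, 20)
pen [441.2, -381.6, 68.6, 25.4, 7.3] (11, 166, 36, 54)
pen [440.9, -110.1, 69.7, 17.8, -4.0] (232, 162, 15, 55)
pen [421.8, -198.7, 69.2, 19.0, -7.6] (161, 148, 16, 55)
lip [591.4, -245.1, 39.4, 14.4, -87.4] (72, 347, 39, 14)
```

Request:
carry_out(moves=[-0.398, 0.06, 0.9, 0, 0, 0.014, 1, -0.398, 0.06, 0.9, 0, 0, 0.014, 1, -0.398, 0.06, 0.9, 0, 0, 0.014, 1, -0.398, 0.06, 0.9, 0, 0, 0.014, 1, -0.398, 0.06, 0.9, 0, 0, 0.014, 1])

```text
clock: 3.23
ee_pos: [506.1, 0.1, 189.1]
tcp_rot: [180.0, -0.4, 178.8]
wrist_force: [-1.4, -0.7, -0.6]
gripper_width: 85.3
grasp_force: 0.0
```

```bash
python3 - <<'E'
from h import *
o=get_obs();print(o["ee_pos"],o["tcp_rot"]); plan([508,-0.3,54],[180,0,178.7])
im,KT=snap("wrist","w2"); K=KT
hsv=cv2.cvtColor(im,cv2.COLOR_BGR2HSV)
show("brown",rects((hsv[...,1]>100)&(hsv[...,0]<14)&(hsv[...,2]>50),(230,100,420,400),100,KT,150))
E
```

```text
[5.06077617e+02 1.24203523e-01 1.89141357e+02] [179.96967978  -0.38741033 178.78406673]
call 1 [-0.019, -0.003, 0.901, 0.001, -0.014, 0.003] rows>= 4
```

View pics/w2.png

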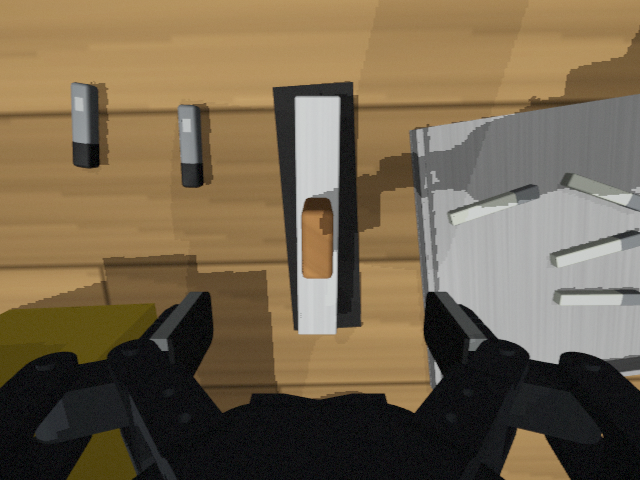

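The block sits centred at (317,240) between the fingers. The mat corners are at (274,88), (352,82), (361,325) and (294,329).

```bash
python3 - <<'E'
from h import *
p=px2w("wrist",[(274,88),(352,82),(361,325),(294,329)],2); print(p.round(1).tolist(),p.mean(0).round(1))
print([np.degrees(np.arctan2(*(p[b]-p[a])[[1,0]])).round(2) for a,b in((0,3),(1,2))])
E
```

```text
[[394.0, -36.1, 2.0], [390.5, 32.3, 2.0], [626.2, 42.8, 2.0], [629.4, -27.4, 2.0]] [510.1   2.9   2. ]
[np.float64(2.11), np.float64(2.56)]
```

Request:
carry_out(moves=[-0.018, -0.003, 0.9, 0, -0.014, 0, 1, -0.018, -0.003, 0.9, 0, -0.014, 0, 1, -0.018, -0.003, 0.9, 0, -0.014, 0, 1, -0.018, -0.003, 0.9, 0, -0.014, 0, 1, -0.018, -0.003, 0.9, 0, -0.014, 0, 1, -0.018, -0.003, 0.9, 0, -0.014, 0, -0.6, -0.018, -0.003, 0.9, 0, -0.014, 0, -0.8, -0.018, -0.003, 0.9, 0, -0.014, 0, -0.9, -0.018, -0.003, 0.9, 0, -0.014, 0, -1, -0.018, -0.003, 0.9, 0, -0.014, 0, -1, -0.018, -0.003, 0.9, 0, -0.014, 0, -1, -0.018, -0.003, 0.9, 0, -0.014, 0, -1, -0.018, -0.003, 0.9, 0, -0.014, 0, -1], squeeze=60)

```text
clock: 4.37
ee_pos: [510.8, 1.6, 59.8]
tcp_rot: [-180.0, 0.5, 179.4]
wrist_force: [-2.0, -0.4, 9.0]
gripper_width: 21.0
grasp_force: 64.7
```

Request:
carry_out(moves=[0, 0, -0.2, 0, 0, 0, -1, 0, 0, -0.5, 0, 0, 0, -1, 0, 0, -0.5, 0, 0, 0, -1, 0, 0, -0.5, 0, 0, 0, -1, 0, 0, -0.5, 0, 0, 0, -1, 0, 0, -0.5, 0, 0, 0, -1])

```text
clock: 4.87
ee_pos: [508.5, 1.9, 132.5]
tcp_rot: [180.0, 0.3, 179.4]
wrist_force: [-0.6, 1.1, -2.1]
gripper_width: 21.4
grasp_force: 63.4
```

```bash
python3 - <<'E'
from h import *
o=get_obs();print(o["ee_pos"],o["tcp_rot"],o["wrist_force"])
im,KT=snap("wrist","w3"); np.savez("pics/w3.npz",K=KT[0],T=KT[1])
E
```

```text
[508.51647409   1.85091102 132.51229876] [179.98251857   0.27363791 179.35437365] [-0.62539799  1.10750876 -2.10204416]
```

View pics/w3.png

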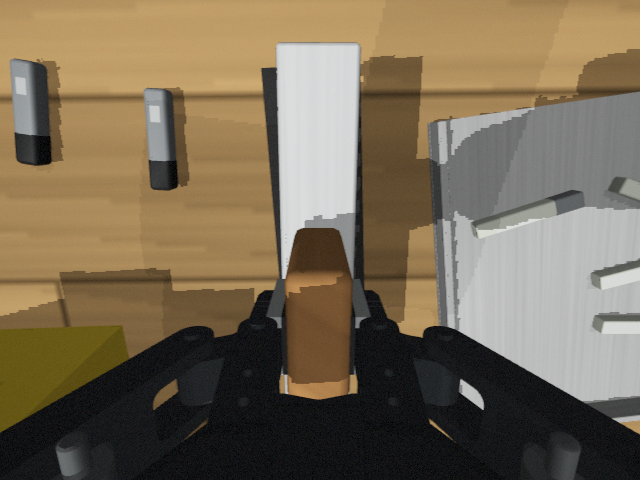

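The bar is held straight in the hand, its end edge at row 44 between columns 278 and 360.

```bash
python3 - <<'E'
from h import *
f=np.load("pics/w3.npz"); KT=(f["K"],f["T"]); im=cv2.imread("pics/w3.png"); g=im.min(2)
for r in (70,100,140,180):
    c=np.where(g[r,240:400]>150)[0]+240; print(r,c.min(),c.max())
p=px2w("wrist",[(278,44),(360,44),(277.5,70),(359.5,70),(280.5,180),(357.5,180)],110.7,KT); print(p.round(1).tolist())
rr=R.from_euler("xyz",[180,.27,179.35],degrees=True); print(rr.inv().apply(p-[508.5,1.85,132.5]).round(1).tolist())
E
```

```text
70 277 358
100 277 357
140 278 356
180 280 355
[[403.2, -14.0, 110.7], [403.6, 20.5, 110.7], [413.2, -14.7, 110.7], [413.6, 20.5, 110.7], [460.0, -15.3, 110.7], [460.4, 20.4, 110.7]]
[[105.3, -17.1, 21.3], [105.3, 17.4, 21.3], [95.2, -17.6, 21.4], [95.2, 17.5, 21.4], [48.4, -17.7, 21.6], [48.4, 18.0, 21.6]]
```

```bash
python3 - <<'E'
from h import *
plan([436.7,205.6,110],[180,0,96.8])
E
```

```text
call 1 [0.165, 0.451, 0.049, 0.002, 0.002, 0.961] rows>= 4
call 2 [0.354, 0.324, 0.049, 0.002, 0.002, 0.961] rows>= 4
call 3 [0.464, 0.124, 0.049, 0.002, 0.002, 0.961] rows>= 4
```

Request:
carry_out(moves=[0.16, 0.45, 0, 0, 0, 0.96, -1, 0.16, 0.45, 0, 0, 0, 0.96, -1, 0.16, 0.45, 0, 0, 0, 0.96, -1, 0.16, 0.45, 0, 0, 0, 0.96, -1, 0.16, 0.45, 0, 0, 0, 0.96, -1])

```text
clock: 5.33
ee_pos: [485.3, 70.0, 132.5]
tcp_rot: [179.9, 0.2, 151.6]
wrist_force: [-0.1, 0.5, -1.8]
gripper_width: 21.6
grasp_force: 63.2
```

Request:
carry_out(moves=[0.35, 0.32, 0, 0, 0, 0.96, -1, 0.35, 0.32, 0, 0, 0, 0.96, -1, 0.35, 0.32, 0, 0, 0, 0.96, -1, 0.35, 0.32, 0, 0, 0, 0.96, -1, 0.35, 0.32, 0, 0, 0, 0.96, -1])

```text
clock: 5.75
ee_pos: [462.1, 136.7, 132.6]
tcp_rot: [179.8, 0.2, 124.3]
wrist_force: [0.0, 0.4, -2.8]
gripper_width: 21.0
grasp_force: 63.2
```

Request:
carry_out(moves=[0.46, 0.12, 0.05, 0, 0, 0.96, -1, 0.46, 0.12, 0.05, 0, 0, 0.96, -1, 0.46, 0.12, 0.05, 0, 0, 0.96, -1, 0.46, 0.12, 0.05, 0, 0, 0.96, -1, 0.46, 0.12, 0.05, 0, 0, 0.96, -1, 0.46, 0.12, 0.05, 0, 0, 0.96, -1])

```text
clock: 6.25
ee_pos: [438.6, 203.2, 125.3]
tcp_rot: [179.6, 0.1, 97.3]
wrist_force: [0.2, 0.9, -2.6]
gripper_width: 21.7
grasp_force: 63.2
```

```bash
python3 - <<'E'
from h import *
im,KT=snap("wrist","w4"); np.savez("pics/w4.npz",K=KT[0],T=KT[1]); t,_=snap("top","t4")
plan([436.7,205.6,90],[180,0,96.8])
a=cv2.resize(t[190:340,150:350],None,fx=2,fy=2); cv2.imwrite("pics/v4.png",np.hstack([cv2.resize(im,(400,300)),a]))
E
```

```text
call 1 [0.019, -0.014, 0.237, 0.013, 0.002, 0.013] rows>= 1
```

View pics/v4.png

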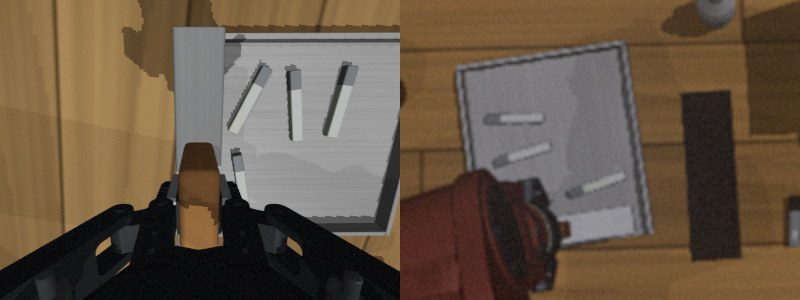

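The hand camera (left half) shows three cases ahead of the rake at (250,97), (294,105) and (340,100), and a fourth at (238,170). The top crop on the right shows the mat bare.

```bash
cat >> h.py <<'E'
TC=np.array([548.9,219.]);TY=np.radians(6.8)
def tray(p):
    d=np.atleast_2d(p)[:,:2]-TC; c,s=np.cos(TY),np.sin(TY); return np.c_[d@[c,s],d@[-s,c]]
E
python3 - <<'E'
from h import *
f=np.load("pics/w4.npz"); KT=(f["K"],f["T"])
print(tray(px2w("wrist",[(366,213),(370,245),(390,325)],10,KT)).round(0).tolist())
print("rake front corner",tray(px2w("wrist",[(278,44),(360,44)],125.3-57.8+36,KT)).round(1).tolist())
im=cv2.imread("pics/t4.png"); 
show("mat top",rects(im.max(2)<60,(285,225,330,330),2,cam("top"),300,"top"))
im=cv2.imread("pics/w4.png");g=im.min(2);print([int(v) for v in g[60:80,500]],[int(v) for v in g[350:380,500]])
print("rail top edges",tray(px2w("wrist",[(636,55),(560,376)],24,KT)).round(1).tolist())
E
```

```text
[[-74.0, 12.0], [-70.0, -13.0], [-51.0, -81.0]]
rake front corner [[-128.3, 102.8], [-93.7, 103.2]]
mat top [507.8, -0.0, 232.5, 68.9, 2.4] (291, 235, 29, 85)
[155, 140, 55, 75, 72, 77, 72, 79, 131, 147, 147, 145, 147, 155, 161, 161, 156, 154, 157, 157] [88, 91, 92, 89, 76, 14, 1, 0, 21, 0, 12, 14, 7, 22, 13, 12, 16, 11, 6, 18, 8, 18, 13, 13, 12, 2, 1, 10, 15, 10]
rail top edges [[90.0, 117.5], [86.2, -118.1]]
```

Request:
carry_out(moves=[0.01, -0.014, 0.2, 0.013, 0, 0.013, -1, 0.01, -0.014, 0.3, 0.013, 0, 0.013, -1, 0.01, -0.014, 0.37, 0.013, 0, 0.013, -1, 0.01, -0.014, 0.41, 0.013, 0, 0.013, -1, 0.01, -0.014, 0.41, 0.013, 0, 0.013, -1, 0.01, -0.014, 0.41, 0.013, 0, 0.013, -1])

```text
clock: 6.85
ee_pos: [437.1, 204.6, 64.5]
tcp_rot: [180.0, 0.1, 96.6]
wrist_force: [0.1, 0.2, -2.2]
gripper_width: 21.3
grasp_force: 63.2
```

Request:
carry_out(moves=[0, 0.05, 0.008, 0, 0, 0, -1, 0, 0.1, 0.008, 0, 0, 0, -1, 0, 0.15, 0.008, 0, 0, 0, -1, 0, 0.2, 0.008, 0, 0, 0, -1, 0, 0.25, 0.008, 0, 0, 0, -1, 0, 0.3, 0.008, 0, 0, 0, -1, 0, 0.35, 0.008, 0, 0, 0, -1, 0, 0.4, 0.008, 0, 0, 0, -1, 0, 0.45, 0.008, 0, 0, 0, -1, 0, 0.5, 0.008, 0, 0, 0, -1, 0, 0.55, 0.008, 0, 0, 0, -1, 0, 0.6, 0.008, 0, 0, 0, -1, 0, 0.65, 0.008, 0, 0, 0, -1, 0, 0.7, 0.008, 0, 0, 0, -1, 0, 0.75, 0.008, 0, 0, 0, -1, 0, 0.8, 0.008, 0, 0, 0, -1, 0, 0.85, 0.008, 0, 0, 0, -1, 0, 0.88, 0.008, 0, 0, 0, -1, 0, 0.9, 0.008, 0, 0, 0, -1, 0, 0.9, 0.008, 0, 0, 0, -1])

```text
clock: 8.52
ee_pos: [571.6, 220.1, 63.1]
tcp_rot: [180.0, 0.0, 96.5]
wrist_force: [-0.6, -0.2, -1.5]
gripper_width: 21.5
grasp_force: 63.2
```

```bash
python3 - <<'E'
from h import *
o=get_obs(); print(tray(o["ee_pos"]),o["ee_pos"],o["tcp_rot"],o["wrist_force"])
im,KT=snap("wrist","w5"); np.savez("pics/w5.npz",K=KT[0],T=KT[1]); t,_=snap("top","t5")
a=cv2.resize(t[190:340,150:350],None,fx=2,fy=2); cv2.imwrite("pics/v5.png",np.hstack([cv2.resize(im,(400,300)),a]))
E
```

```text
[[22.69460681 -1.58020795]] [571.62206467 220.11803951  63.05190076] [1.79955829e+02 4.97058720e-02 9.64674397e+01] [-0.64131163 -0.15803421 -1.48387986]
```

View pics/v5.png

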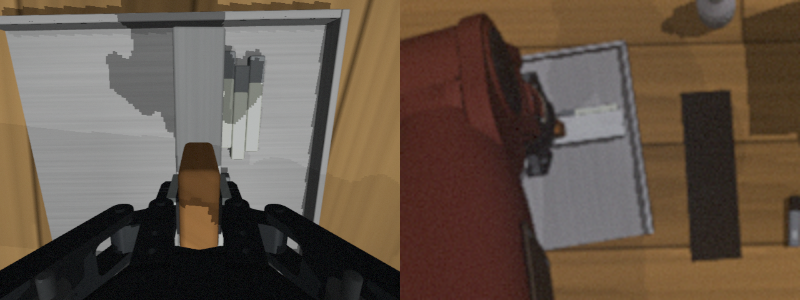

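The three cases on the left lie parallel in front of the rake, at about (230–265,50–155). The fourth lies flat along it on the right, at about (597,108) in the top crop. I keep pushing.

Request:
carry_out(moves=[0.01, 0.04, 0, 0, 0, 0.01, -1, 0.01, 0.08, 0, 0, 0, 0.01, -1, 0.01, 0.12, 0, 0, 0, 0.01, -1, 0.01, 0.16, 0, 0, 0, 0.01, -1, 0.01, 0.2, 0, 0, 0, 0.01, -1, 0.01, 0.23, 0, 0, 0, 0.01, -1, 0.01, 0.26, 0, 0, 0, 0.01, -1, 0.01, 0.28, 0, 0, 0, 0.01, -1, 0.01, 0.3, 0, 0, 0, 0.01, -1, 0.01, 0.3, 0, 0, 0, 0.01, -1, 0.01, 0.3, 0, 0, 0, 0.01, -1])

```text
clock: 9.53
ee_pos: [615.6, 226.6, 63.1]
tcp_rot: [180.0, 0.1, 96.2]
wrist_force: [-0.1, -0.2, -2.0]
gripper_width: 21.7
grasp_force: 63.2
```

Request:
carry_out(moves=[0, 0.01, 0, 0, 0, 0, -1, 0, 0.02, 0, 0, 0, 0, -1, 0, 0.03, 0, 0, 0, 0, -1, 0, 0.03, 0, 0, 0, 0, -1])

```text
clock: 9.87
ee_pos: [620.3, 227.2, 63.2]
tcp_rot: [180.0, 0.0, 96.2]
wrist_force: [-0.1, 0.8, -2.0]
gripper_width: 21.5
grasp_force: 63.2
```

Request:
carry_out(moves=[0, 0.01, 0, 0, 0, -0.017, -1, 0, 0.02, 0, 0, 0, -0.017, -1, 0, 0.025, 0, 0, 0, -0.017, -1, 0, 0.025, 0, 0, 0, -0.017, -1])

```text
clock: 10.2
ee_pos: [623.6, 227.5, 63.1]
tcp_rot: [180.0, 0.1, 96.7]
wrist_force: [0.2, 0.2, -1.3]
gripper_width: 20.8
grasp_force: 63.3
```

Request:
carry_out(moves=[0, 0.01, 0, 0, 0, 0, -1, 0, 0.017, 0, 0, 0, 0, -1, 0, 0.017, 0, 0, 0, 0, -1])

```text
clock: 10.45
ee_pos: [624.6, 227.4, 62.9]
tcp_rot: [-179.8, 0.1, 96.7]
wrist_force: [-6.7, -1.9, 2.0]
gripper_width: 21.4
grasp_force: 63.9
```

```bash
python3 - <<'E'
from h import *
o=get_obs(); print(tray(o["ee_pos"]),o["tcp_rot"],o["wrist_force"])
im,KT=snap("wrist","w6"); np.savez("pics/w6.npz",K=KT[0],T=KT[1]); t,_=snap("scene","s6")
a=cv2.resize(t[270:420,290:490],None,fx=2,fy=2); cv2.imwrite("pics/v6.png",np.hstack([cv2.resize(im,(400,300)),a]))
E
```

```text
[[76.11787896 -0.58664235]] [-1.79821447e+02  8.06752733e-02  9.67040676e+01] [-6.74846636 -1.89586287  1.98041386]
```

View pics/v6.png

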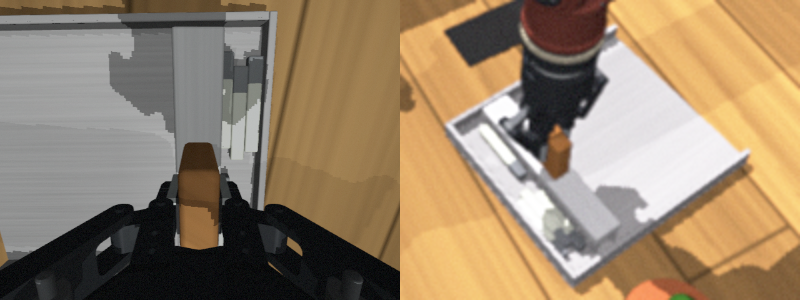

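The stack now bears on the rail (6.7 N at tray x = 76 mm, as predicted). The scene crop shows the fourth case at (500,145), parallel but two rows short of the rail, so I'll back off and nudge it home with the rake's end.

Request:
carry_out(moves=[0, -0.05, 0, 0, 0, 0, -1, 0, -0.15, 0, 0, 0, 0, -1, 0, -0.25, 0, 0, 0, 0, -1, 0, -0.3, -0.1, 0, 0, 0, -1, 0, -0.4, -0.4, 0, 0, 0, -1, 0, -0.5, -0.6, 0, 0, 0, -1, 0, -0.6, -0.6, 0, 0, 0, -1, 0, -0.6, -0.6, 0, 0, 0, -1, 0, -0.6, -0.6, 0, 0, 0, -1])

```text
clock: 11.3
ee_pos: [536.8, 217.6, 153.4]
tcp_rot: [179.9, 0.0, 96.7]
wrist_force: [0.9, -0.8, -3.2]
gripper_width: 21.2
grasp_force: 63.2
```

Request:
carry_out(moves=[0, 0, 0, 0, 0, -0.98, -1, 0, 0, 0, 0, 0, -0.98, -1, 0, 0, 0, 0, 0, -0.98, -1, 0, 0, 0, 0, 0, -0.98, -1, 0, 0, 0, 0, 0, -0.98, -1])

```text
clock: 11.72
ee_pos: [537.1, 217.3, 151.6]
tcp_rot: [-179.9, 0.0, 125.0]
wrist_force: [0.2, 0.2, -1.5]
gripper_width: 21.5
grasp_force: 63.2
```

Request:
carry_out(moves=[0, 0, 0, 0, 0, -0.98, -1, 0, 0, 0, 0, 0, -0.98, -1, 0, 0, 0, 0, 0, -0.98, -1, 0, 0, 0, 0, 0, -0.98, -1, 0, 0, 0, 0, 0, -0.98, -1])

```text
clock: 12.13
ee_pos: [537.0, 217.4, 152.1]
tcp_rot: [-179.9, 0.0, 152.9]
wrist_force: [0.4, 0.6, -2.3]
gripper_width: 21.1
grasp_force: 63.2
```

Request:
carry_out(moves=[0, 0, 0, 0, 0, -0.98, -1, 0, 0, 0, 0, 0, -0.98, -1, 0, 0, 0, 0, 0, -0.98, -1, 0, 0, 0, 0, 0, -0.98, -1, 0, 0, 0, 0, 0, -0.98, -1])

```text
clock: 12.55
ee_pos: [537.0, 217.4, 152.4]
tcp_rot: [-179.9, -0.0, -179.2]
wrist_force: [0.7, 0.2, -2.2]
gripper_width: 21.1
grasp_force: 63.2
```

Request:
carry_out(moves=[0, -0.1, 0, 0, 0, -0.2, -1, 0, -0.2, 0, 0, 0, -0.2, -1, 0, -0.2, 0, 0, 0, -0.2, -1, 0, -0.2, 0, 0, 0, -0.2, -1])

```text
clock: 12.88
ee_pos: [537.5, 187.1, 152.8]
tcp_rot: [-180.0, 0.0, -173.8]
wrist_force: [0.5, 0.0, -1.9]
gripper_width: 21.3
grasp_force: 63.3
```

```bash
python3 - <<'E'
from h import *
o=get_obs(); print(tray(o["ee_pos"]),o["ee_pos"],o["tcp_rot"],o["joint_positions"])
im,KT=snap("wrist","w7"); np.savez("pics/w7.npz",K=KT[0],T=KT[1]); t,_=snap("top","t7"); s,_=snap("scene","s7")
g=t.min(2); print(sorted(g[210:320,180:275].ravel())[::500])
a=cv2.resize(t[200:275,170:295],(400,240),interpolation=cv2.INTER_CUBIC); b=cv2.resize(s[290:410,300:480],(400,266),interpolation=cv2.INTER_CUBIC)
cv2.imwrite("pics/v7.png",np.hstack([np.vstack([a,b]),cv2.resize(im,(400,506))]))
E
```

```text
[[-15.13127019 -30.35625326]] [537.46947146 187.06568512 152.82989962] [-1.79956129e+02  5.97310610e-03 -1.73838028e+02] [ 1.18560699e+01  2.44758491e+01 -9.47334017e+00  5.60492199e+01
 -4.42472014e-02  5.69409928e+00]
[np.uint8(9), np.uint8(24), np.uint8(27), np.uint8(29), np.uint8(31), np.uint8(33), np.uint8(35), np.uint8(37), np.uint8(40), np.uint8(43), np.uint8(48), np.uint8(54), np.uint8(62), np.uint8(80), np.uint8(101), np.uint8(113), np.uint8(116), np.uint8(118), np.uint8(120), np.uint8(130), np.uint8(149)]
```

View pics/v7.png

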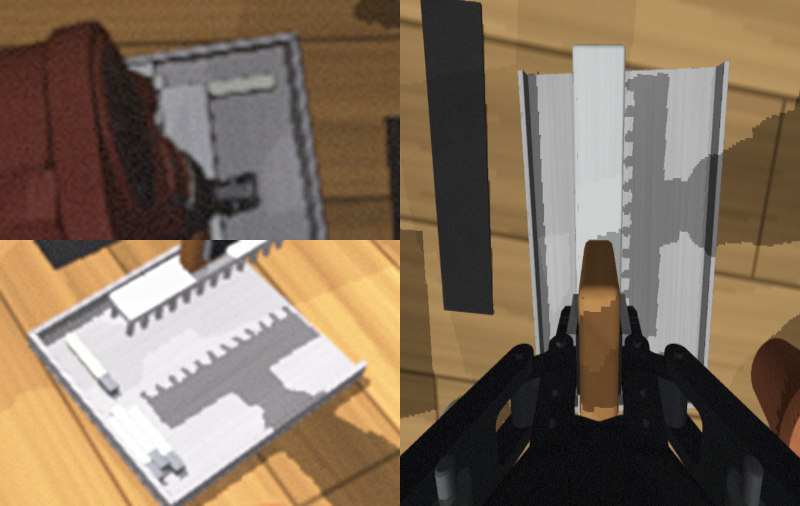

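Top crop: the fourth case is at (242,85), parallel to the rail but two rows off it. In the scene crop it is at (90,362), and the three stacked cases are against the rail.

```bash
python3 - <<'E'
from h import *
t=cv2.imread("pics/t7.png"); s=cv2.imread("pics/s7.png")
for n,im,roi in(("top",t,(228,218,262,236)),("scene",s,(322,320,362,372))):
    g=im.min(2); th=np.percentile(g[roi[1]:roi[3],roi[0]:roi[2]],97)-25
    for q in rects(g>th,roi,16,cam(n),15,n): print(n,int(th),np.round(q[:5],1),q[5],tray(q[:2]).round(1), "ang-tray",round(q[4]-6.8,1))
K=cam("scene"); print("scene ends",tray(px2w("scene",[(330,331.5),(352,368)],16,K)).round(1).tolist())
K=cam("top"); print("top ends",tray(px2w("top",[(235.6,227.5),(255.3,225)],16,K)).round(1).tolist(), "rail far top px",tray(px2w("top",[(180,222),(264,211)],24,K)).round(1).tolist())
E
```

```text
top 127 [ 6.414e+02  2.031e+02  2.570e+01  1.670e+01 -2.000e-01] (228, 226, 7, 10) [[ 90.  -26.8]] ang-tray -7.0
top 127 [654.5 164.1  55.9  10.  -83.2] (235, 223, 21, 6) [[ 98.4 -67. ]] ang-tray -90.0
scene 229 [671.4 209.3 111.3  52.  -50.7] (322, 341, 40, 31) [[120.5 -24.1]] ang-tray -57.5
scene 229 [626.5 164.8  65.3  61.3   7.1] (329, 322, 27, 30) [[ 70.6 -63. ]] ang-tray 0.3
scene 229 [583.7 142.3  17.2  11.9 -27.8] (354, 320, 8, 5) [[ 25.5 -80.3]] ang-tray -34.6
scene ends [[97.3, -96.1], [113.5, 12.3]]
top ends [[96.5, -40.5], [95.7, -95.8]] rail far top px [[132.6, 108.8], [130.0, -125.7]]
```

```bash
python3 - <<'E'
from h import *
plan([530,166.4,63],[180,0,-173.2])
E
```

```text
call 1 [0.065, -0.137, 0.6, -0.001, 0.001, -0.012] rows>= 3
```

Request:
carry_out(moves=[0.065, -0.137, 0.1, 0, 0, -0.012, -1, 0.065, -0.137, 0.3, 0, 0, -0.012, -1, 0.065, -0.137, 0.45, 0, 0, -0.012, -1, 0.065, -0.137, 0.55, 0, 0, -0.012, -1, 0.065, -0.137, 0.6, 0, 0, -0.012, -1, 0.065, -0.137, 0.6, 0, 0, -0.012, -1, 0.065, -0.137, 0.6, 0, 0, -0.012, -1])

```text
clock: 13.62
ee_pos: [530.3, 166.3, 63.3]
tcp_rot: [-180.0, 0.0, -173.1]
wrist_force: [-0.3, 0.5, -1.8]
gripper_width: 21.6
grasp_force: 63.3
```

Request:
carry_out(moves=[-0.03, 0, 0, 0, 0, 0, -1, -0.06, 0, 0, 0, 0, 0, -1, -0.09, 0, 0, 0, 0, 0, -1, -0.12, 0, 0, 0, 0, 0, -1, -0.15, 0, 0, 0, 0, 0, -1, -0.18, 0, 0, 0, 0, 0, -1, -0.2, 0, 0, 0, 0, 0, -1, -0.22, 0, 0, 0, 0, 0, -1, -0.23, 0, 0, 0, 0, 0, -1, -0.23, 0, 0, 0, 0, 0, -1])

```text
clock: 14.45
ee_pos: [564.6, 170.0, 63.1]
tcp_rot: [-179.9, 0.0, -173.0]
wrist_force: [-0.7, 0.3, -1.7]
gripper_width: 21.4
grasp_force: 63.3
```

```bash
python3 - <<'E'
from h import *
o=get_obs(); print(tray(o["ee_pos"]),o["ee_pos"],o["tcp_rot"],o["wrist_force"])
E
```

```text
[[  9.79843746 -50.48282591]] [564.60687735 170.032469    63.13490708] [-1.79949044e+02  3.33702564e-02 -1.73035707e+02] [-0.72092347  0.33745477 -1.68608275]
```

Request:
carry_out(moves=[-0.01, 0, 0, 0, 0, 0, -1, -0.02, 0, 0, 0, 0, 0, -1, -0.027, 0, 0, 0, 0, 0, -1, -0.027, 0, 0, 0, 0, 0, -1])

```text
clock: 14.78
ee_pos: [568.5, 170.6, 63.2]
tcp_rot: [-179.9, 0.0, -173.0]
wrist_force: [-1.4, -0.9, -2.5]
gripper_width: 21.3
grasp_force: 63.3
```

Request:
carry_out(moves=[-0.007, 0, 0, 0, 0, 0, -1, -0.013, 0, 0, 0, 0, 0, -1, -0.013, 0, 0, 0, 0, 0, -1])

```text
clock: 15.03
ee_pos: [570.4, 170.8, 63.2]
tcp_rot: [-180.0, 0.0, -173.0]
wrist_force: [-0.7, -0.3, -1.5]
gripper_width: 21.1
grasp_force: 63.3
```

Request:
carry_out(moves=[-0.007, 0, 0, 0, 0, 0, -1, -0.013, 0, 0, 0, 0, 0, -1, -0.013, 0, 0, 0, 0, 0, -1])

```text
clock: 15.28
ee_pos: [571.7, 170.9, 63.1]
tcp_rot: [-179.9, -0.0, -173.0]
wrist_force: [-2.6, -0.4, -0.4]
gripper_width: 21.2
grasp_force: 63.6
```

```bash
python3 - <<'E'
from h import *
o=get_obs(); print(tray(o["ee_pos"]),o["wrist_force"])
im,KT=snap("scene","s8"); cv2.imwrite("pics/v8.png",cv2.resize(im[290:410,300:480],(720,480),interpolation=cv2.INTER_CUBIC))
E
```

```text
[[ 16.94327701 -50.45841017]] [-2.61750846 -0.36581597 -0.36435987]
```

View pics/v8.png

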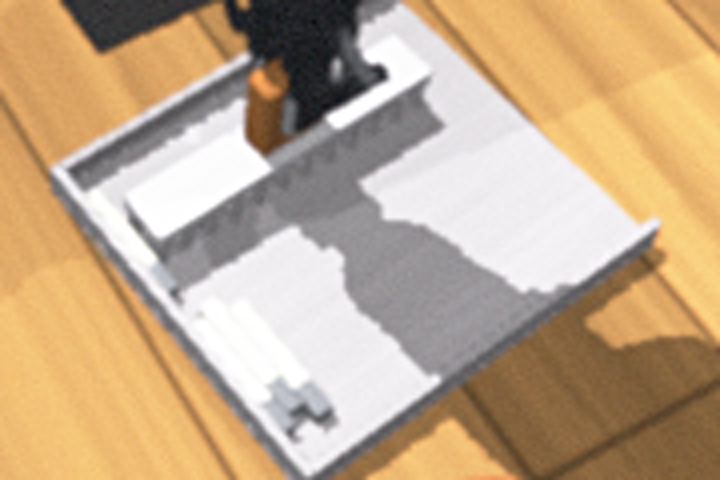

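The fourth case now lies against the rail, at (130,240)–(175,295) in the crop, with the other three stacked at (250,360). Next is the rake's return to its mat.

Request:
carry_out(moves=[0.05, 0, 0, 0, 0, 0, -1, 0.1, 0, 0, 0, 0, 0, -1, 0.15, 0, 0, 0, 0, 0, -1, 0.2, 0, -0.1, 0, 0, 0, -1, 0.3, 0, -0.35, 0, 0, 0, -1, 0.4, -0.2, -0.5, 0, 0, 0, -1, 0.4, -0.5, -0.5, 0, 0, 0, -1, 0.4, -0.9, -0.5, 0, 0, 0, -1, 0.4, -0.9, -0.5, 0, 0, 0, -1, 0.4, -0.9, -0.5, 0, 0, 0, -1])

```text
clock: 16.17
ee_pos: [529.2, 25.8, 138.7]
tcp_rot: [-179.8, 0.1, -173.3]
wrist_force: [-0.8, 0.1, -2.8]
gripper_width: 21.5
grasp_force: 63.3
```

```bash
python3 - <<'E'
from h import *
print(get_obs()["ee_pos"]); plan([510.3,1.5,75],[180,0,-177.65])
E
```

```text
[529.15609048  25.76004314 138.73357785]
call 1 [0.145, -0.145, 0.425, -0.005, 0.004, 0.153] rows>= 2
```

Request:
carry_out(moves=[0.145, -0.145, 0.1, 0, 0, 0.15, -1, 0.145, -0.145, 0.25, 0, 0, 0.15, -1, 0.145, -0.145, 0.35, 0, 0, 0.15, -1, 0.145, -0.145, 0.42, 0, 0, 0.15, -1, 0.145, -0.145, 0.42, 0, 0, 0.15, -1, 0.145, -0.145, 0.42, 0, 0, 0.15, -1])

```text
clock: 16.67
ee_pos: [509.2, 5.9, 75.2]
tcp_rot: [-180.0, -0.0, -177.3]
wrist_force: [-0.2, -0.2, -2.5]
gripper_width: 21.6
grasp_force: 63.2
```

```bash
python3 - <<'E'
from h import *
plan([510.3,1.5,61],[180,0,-177.65])
t,KT=snap("top","t9"); hsv=cv2.cvtColor(t,cv2.COLOR_BGR2HSV)
show("mat+bar",rects(t.max(2)<60,(285,225,330,330),2,KT,60,"top"))
show("bar",rects((t.min(2)>120),(285,225,330,330),53,KT,60,"top"))
w,KT=snap("wrist","w9"); cv2.imwrite("pics/v9.png",np.hstack([cv2.resize(t[220:335,270:345],(391,600),interpolation=cv2.INTER_CUBIC),cv2.resize(w[:,200:440],(300,600))]))
E
```

```text
call 1 [-0.006, -0.03, 0.094, -0.001, -0.001, 0.012] rows>= 1
mat+bar [593.2, -18.9, 121.4, 57.4, 40.5] (289, 235, 33, 34)
```

View pics/v9.png

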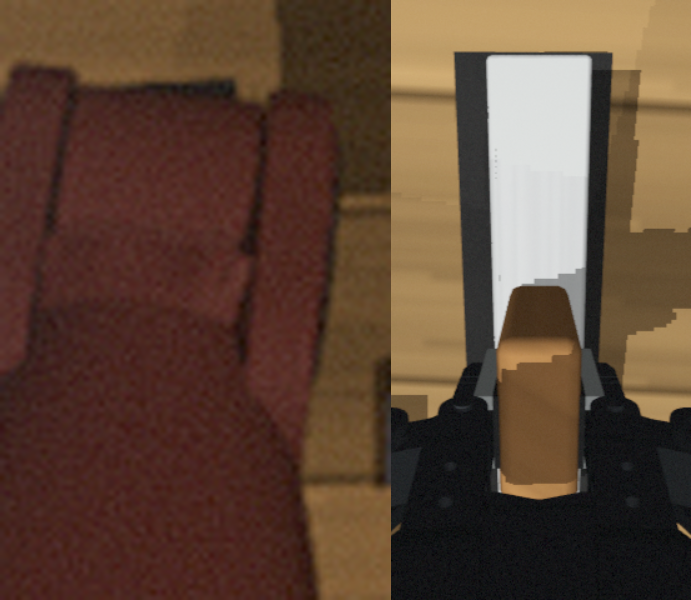

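The hand view shows the bar (columns 277–361) over the mat (columns 251–376) with its sides parallel. Next I compute the remaining offset.

```bash
python3 - <<'E'
from h import *
KT=cam("wrist"); o=get_obs(); rr=R.from_euler("xyz",o["tcp_rot"],degrees=True); T=lambda uv,z: rr.inv().apply(px2w("wrist",uv,z,KT)-o["ee_pos"]).round(1)[:,:2].tolist()
g=cv2.imread("pics/w9.png"); v=g.max(2)
L=[];Rr=[]
for r in range(60,250,10):
    row=np.convolve(v[r].astype(float),np.ones(3)/3,"same")<60
    c=np.where(row[225:400])[0]+225
    L.append((c.min(),r))
    Rr.append((c.max(),r))
l=np.array(T(L,2));q=np.array(T(Rr,2))
for a in(l,q): k=np.polyfit(a[:,0],a[:,1],1); print("edge slope deg",np.degrees(np.arctan(k[0])).round(2),"y at 0",k[1].round(1),"med y",np.median(a[:,1]))
print("mat end",T([(251.2,41.6),(376,41.6)],2),"bar end",T([(276.8,44),(360.8,44)],53.4))
E
```

```text
edge slope deg 0.42 y at 0 -37.6 med y -37.1
edge slope deg 0.28 y at 0 31.2 med y 31.5
mat end [[119.0, -37.2], [119.0, 31.9]] bar end [[105.6, -17.7], [105.6, 17.9]]
```

Request:
carry_out(moves=[0, -0.022, 0.03, 0, 0, 0.012, -1, 0, -0.022, 0.06, 0, 0, 0.012, -1, 0, -0.022, 0.08, 0, 0, 0.012, -1, 0, -0.022, 0.095, 0, 0, 0.012, -1, 0, -0.022, 0.095, 0, 0, 0.012, -1, 0, -0.022, 0.095, 0, 0, 0.012, -1])

```text
clock: 17.27
ee_pos: [510.1, 2.2, 60.8]
tcp_rot: [-180.0, 0.0, -177.7]
wrist_force: [-0.2, 0.7, -2.2]
gripper_width: 21.5
grasp_force: 63.4
```

Request:
carry_out(moves=[0, 0, 0.007, 0, 0, 0, -1, 0, 0, 0.014, 0, 0, 0, -1, 0, 0, 0.014, 0, 0, 0, -1])

```text
clock: 17.52
ee_pos: [510.6, 2.2, 59.4]
tcp_rot: [-179.9, 0.1, -177.7]
wrist_force: [-0.6, -0.5, 4.7]
gripper_width: 21.4
grasp_force: 63.9
```

Request:
carry_out(moves=[0, 0, 0, 0, 0, 0, -0.3, 0, 0, 0, 0, 0, 0, 0, 0, 0, 0, 0, 0, 0, 0.3, 0, 0, 0, 0, 0, 0, 0.5, 0, 0, 0, 0, 0, 0, 0.5, 0, 0, -0.2, 0, 0, 0, 0.6, 0, 0, -0.5, 0, 0, 0, 0.6, 0, 0, -0.8, 0, 0, 0, 1, 0, 0, -1, 0, 0, 0, 1, 0, 0, -1, 0, 0, 0, 1, 0, 0, -1, 0, 0, 0, 1])

```text
clock: 18.43
ee_pos: [511.6, 2.1, 211.0]
tcp_rot: [-179.9, 0.3, -177.7]
wrist_force: [-0.2, 0.4, -0.7]
gripper_width: 85.8
grasp_force: 0.0
```

```bash
python3 - <<'E'
from h import *
o=get_obs();print(o["ee_pos"],o["tcp_rot"])
w,KT=snap("wrist","w10"); np.savez("pics/w10.npz",K=KT[0],T=KT[1])
E
```

```text
[511.6067496    2.10842006 211.04171108] [-179.90483274    0.28596907 -177.66777177]
```

View pics/w10.png

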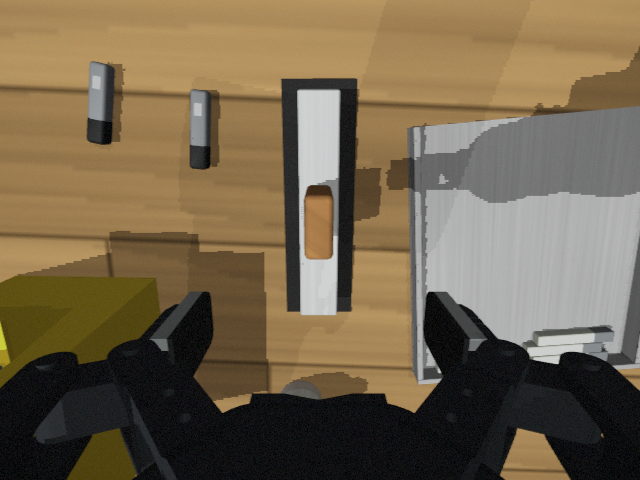

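The rake stands squarely on the mat, bar at columns 297–340 and mat at 282–357. The cases lie along the rail at (570,345), and two pens are at (101,103) and (201,130). Next are the pens.

```bash
cat >> h.py <<'E'
def tilt(psi,a): return (R.from_euler("z",psi+180,degrees=True)*R.from_euler("x",180,degrees=True)*R.from_euler("y",-a,degrees=True)).as_euler("xyz",degrees=True)
def pens(im,KT,roi,n="wrist"):
    h=cv2.cvtColor(im,cv2.COLOR_BGR2HSV); L=rects((h[...,1]<60)|(h[...,2]<45),roi,14,KT,100,n); show("pen",L); return L
E
python3 - <<'E'
from h import *
im=cv2.imread("pics/w10.png"); f=np.load("pics/w10.npz"); KT=(f["K"],f["T"])
pens(im,KT,(75,50,235,185))
p=np.array([425,-199]); u=np.array([np.cos(np.radians(-7)),np.sin(np.radians(-7))])
plan([*(p-18*u),110],tilt(-7,35))
E
```

```text
pen [441.5, -109.8, 69.5, 18.2, -3.2] (190, 89, 21, 80)
pen [422.6, -198.9, 69.4, 22.0, -9.1] (87, 62, 27, 82)
call 1 [0.372, -0.649, 0.331, 0.049, -0.608, 0.158] rows>= 3
call 2 [0.405, -0.673, 0.228, 0.049, -0.608, 0.158] rows>= 3
```

Request:
carry_out(moves=[0.2, -0.4, 0.1, 0, -0.3, 0.1, 1, 0.37, -0.65, 0.33, 0.05, -0.61, 0.16, 1, 0.37, -0.65, 0.33, 0.05, -0.61, 0.16, 1, 0.37, -0.65, 0.33, 0.05, -0.61, 0.16, 1, 0.37, -0.65, 0.33, 0.05, -0.61, 0.16, 1, 0.37, -0.65, 0.33, 0.05, -0.61, 0.16, 1])

```text
clock: 18.98
ee_pos: [457.0, -97.5, 158.0]
tcp_rot: [-179.3, 17.4, 177.7]
wrist_force: [0.3, -0.2, 0.2]
gripper_width: 85.5
grasp_force: 0.0
```

Request:
carry_out(moves=[0.4, -0.67, 0.23, 0.05, -0.61, 0.16, 1, 0.4, -0.67, 0.23, 0.05, -0.61, 0.16, 1, 0.4, -0.67, 0.23, 0.05, -0.61, 0.16, 1, 0.4, -0.67, 0.23, 0.05, -0.61, 0.16, 1, 0.4, -0.67, 0.23, 0.05, -0.61, 0.16, 1, 0.4, -0.67, 0.23, 0.05, -0.61, 0.16, 1])

```text
clock: 19.48
ee_pos: [407.7, -198.0, 109.5]
tcp_rot: [179.9, 35.0, 172.7]
wrist_force: [1.0, 0.0, 0.2]
gripper_width: 85.0
grasp_force: 0.0
```

```bash
python3 - <<'E'
from h import *
o=get_obs();print(o["ee_pos"],o["tcp_rot"],tilt(-7,35),o["joint_positions"].round(0))
w,KT=snap("wrist","w11"); np.savez("pics/w11.npz",K=KT[0],T=KT[1])
E
```

```text
[ 407.70526242 -197.9580171   109.52992273] [179.9392531   35.00802701 172.67490075] [180.  35. 173.] [-53.   1. -65.  -1.  24. -40.]
```

View pics/w11.png

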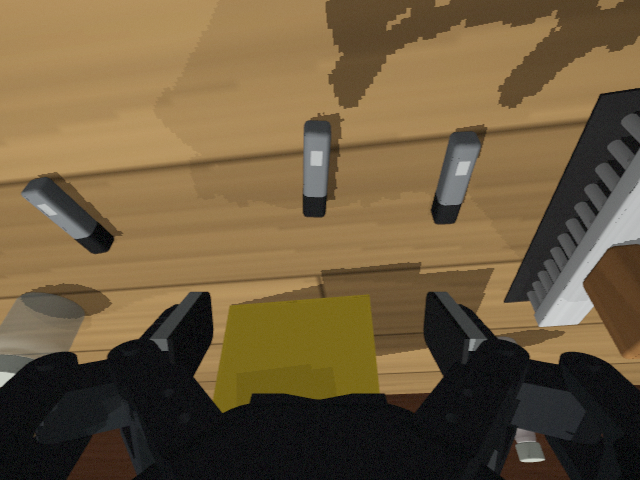

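The pen is centred at (316,168), with another at (456,178) and the third at (70,215). The box's front foot edge runs from (230,305) to (370,295).

```bash
python3 - <<'E'
from h import *
im=cv2.imread("pics/w11.png"); f=np.load("pics/w11.npz"); KT=(f["K"],f["T"])
p=px2w("wrist",[(230,305),(370,295)],0,KT); print(p.round(1).tolist(),np.linalg.norm(p[1]-p[0]),p.mean(0).round(1),"yaw",np.degrees(np.arctan2(-(p[1]-p[0])[0],(p[1]-p[0])[1])).round(2))
h=cv2.cvtColor(im,cv2.COLOR_BGR2HSV); y=(h[...,0]>20)&(h[...,0]<35)&(h[...,1]>180)
E0=[]
for c in range(240,365,5):
    r=np.where(y[270:330,c])[0]; E0.append((c,r.min()+270))
w=px2w("wrist",E0,0,KT); k=np.polyfit(w[:,1],w[:,0],1); print("edge fit yaw",-np.degrees(np.arctan(k[0])).round(2),"x at mid",np.polyval(k,p.mean(0)[1]).round(1))
for r in(320,340,360,380): c=np.where(y[r,200:420])[0]+200; print(r,c.min(),c.max())
pens(im,KT,(10,110,490,260))
print(np.r_[[int(v) for v in im[355:400,290,2]]])
plan([np.array([0,0])[0],0,0]) if 0 else None
E
```

```text
[[600.5, -319.1, 0.0], [599.3, -168.1, 0.0]] 151.01386144982166 [ 599.9 -243.6    0. ] yaw 0.47
edge fit yaw 1.12 x at mid 599.9
320 228 371
340 224 373
360 220 375
380 217 377
pen [438.8, -382.2, 76.7, 31.3, 6.9] (21, 177, 93, 77)
pen [438.7, -113.1, 78.6, 20.0, -3.4] (431, 131, 50, 93)
pen [419.8, -201.4, 77.5, 15.9, -9.5] (303, 120, 28, 97)
[126 125 123 121 124 122 121 122 124 122 122 117 113 115 113 114 114 115
 110 115 114 113 115 115 112 111 113 110 112 114 113 113 110 116 114 115
 112 113 112  87  21  19  20  17  10]
```

Request:
carry_out(moves=[0.13, 0, 0.19, 0, 0, 0, 1, 0.2, 0, 0.27, 0, 0, 0, 1, 0.2, 0, 0.27, 0, 0, 0, 1, 0.2, 0, 0.27, 0, 0, 0, 1])

```text
clock: 19.87
ee_pos: [407.3, -195.2, 59.3]
tcp_rot: [179.9, 35.0, 173.0]
wrist_force: [-0.6, 0.3, 0.4]
gripper_width: 85.3
grasp_force: 0.0
```

```bash
python3 - <<'E'
from h import *
o=get_obs();print(o["joint_positions"].round(1))
E
```

```text
[-52.8  10.1 -69.2 -15.2  24.3 -40.1]
```

```bash
python3 - <<'E'
from h import *
plan([403.9,-197.3,30],tilt(-8.5,27)); plan([403.9,-197.3,6.5],tilt(-8.5,27),start=([403.9,-197.3,30],tilt(-8.5,27)))
E
```

```text
call 1 [0.129, -0.017, 0.148, 0.03, 0.279, 0.045] rows>= 2
call 1 [0.071, -0.0, 0.14, 0.0, 0.0, 0.0] rows>= 1
```

Request:
carry_out(moves=[0.129, -0.017, 0.148, 0.03, 0.28, 0.045, 1, 0.129, -0.017, 0.148, 0.03, 0.28, 0.045, 1, 0.129, -0.017, 0.148, 0.03, 0.28, 0.045, 1, 0.129, -0.017, 0.148, 0.03, 0.28, 0.045, 1])

```text
clock: 20.2
ee_pos: [404.8, -198.6, 31.6]
tcp_rot: [-179.8, 27.2, 171.6]
wrist_force: [-0.0, -0.5, 0.1]
gripper_width: 85.4
grasp_force: 0.0
```

Request:
carry_out(moves=[0.03, 0, 0.06, 0, 0, 0, 1, 0.07, 0, 0.14, 0, 0, 0, 1, 0.07, 0, 0.14, 0, 0, 0, 1])

```text
clock: 20.45
ee_pos: [402.9, -198.0, 6.3]
tcp_rot: [-179.9, 27.1, 171.4]
wrist_force: [-0.3, -0.7, 0.8]
gripper_width: 85.8
grasp_force: 0.0
```

```bash
python3 - <<'E'
from h import *
o=get_obs();print(o["joint_positions"].round(1)); plan([403.9,-197.3,6.5],tilt(-8.5,27))
E
```

```text
[-47.9  18.  -65.8 -15.4  16.7 -36. ]
call 1 [-0.006, 0.006, 0.001, -0.004, 0.002, -0.004] rows>= 1
```

Close on the pen and lift.

Request:
carry_out(moves=[0, 0, 0, 0, 0, 0, -0.3, 0, 0, 0, 0, 0, 0, -0.6, 0, 0, 0, 0, 0, 0, -0.8, 0, 0, 0, 0, 0, 0, -1, 0, 0, 0, 0, 0, 0, -1, 0, 0, 0, 0, 0, 0, -1, 0, 0, 0, 0, 0, 0, -1, 0, 0, 0, 0, 0, 0, -1], squeeze=50)

```text
clock: 21.12
ee_pos: [403.3, -198.8, 7.2]
tcp_rot: [-179.9, 27.1, 171.4]
wrist_force: [-6.2, 1.7, 13.4]
gripper_width: 14.7
grasp_force: 48.9
```

Request:
carry_out(moves=[-0.2, 0, -0.4, 0, 0, 0, -1, -0.43, 0, -0.85, 0, 0, 0, -1, -0.43, 0, -0.85, 0, 0, 0, -1, -0.43, 0, -0.85, 0, 0, 0, -1, -0.43, 0, -0.85, 0, 0, 0, -1])

```text
clock: 21.53
ee_pos: [405.0, -200.6, 154.9]
tcp_rot: [-179.6, 27.5, 171.6]
wrist_force: [0.5, -1.8, 0.7]
gripper_width: 14.3
grasp_force: 49.5
```

```bash
python3 - <<'E'
from h import *
o=get_obs();print(o["joint_positions"].round(1),o["gripper_width"])
w,KT=snap("wrist","w12"); np.savez("pics/w12.npz",K=KT[0],T=KT[1])
b=w[100:300,250:390]; h=cv2.cvtColor(w,cv2.COLOR_BGR2HSV)
show("pen",rects((h[...,1]<60)|(h[...,2]<45),(285,60,350,300),o["ee_pos"][2],KT,100))
E
```

```text
[-47.9  -4.3 -53.6  18.6  16.7 -36. ] 14.318653593327287
pen [396.2, -200.1, 28.4, 22.7, 81.7] (285, 264, 65, 36)
```

```bash
python3 - <<'E'
from h import *
plan([507,-246.6,162],tilt(1,27))
E
```

```text
call 1 [-0.673, -0.206, 0.277, -0.163, 0.01, -0.295] rows>= 3
```

Request:
carry_out(moves=[-0.3, -0.1, 0.1, -0.08, 0, -0.15, -1, -0.673, -0.206, 0.277, -0.163, 0.01, -0.295, -1, -0.673, -0.206, 0.277, -0.163, 0.01, -0.295, -1, -0.673, -0.206, 0.277, -0.163, 0.01, -0.295, -1, -0.673, -0.206, 0.277, -0.163, 0.01, -0.295, -1, -0.673, -0.206, 0.277, -0.163, 0.01, -0.295, -1])

```text
clock: 22.08
ee_pos: [504.3, -243.9, 156.4]
tcp_rot: [179.5, 26.6, -179.2]
wrist_force: [-0.2, 0.6, -0.7]
gripper_width: 14.5
grasp_force: 49.5
```

```bash
python3 - <<'E'
from h import *
o=get_obs();print(o["joint_positions"].round(1),o["ee_pos"])
plan([507,-246.6,162],tilt(1,27))
w,KT=snap("wrist","w13"); np.savez("pics/w13.npz",K=KT[0],T=KT[1]); s,KS=snap("scene","s13")
S=cv2.resize(s[120:270,200:340],(373,400),interpolation=cv2.INTER_CUBIC)
cv2.imwrite("pics/v13.png",np.hstack([cv2.resize(w[:,100:540],(367,400)),S]))
for X in([600,-245,150],[570,-245.5,150]): print(w2px("wrist",X,KT),w2px("scene",X,KS))
E
```

```text
[-44.3   9.6 -37.5  23.8  18.8 -42. ] [ 504.31020512 -243.92768398  156.43002206]
call 1 [-0.032, -0.018, -0.025, 0.013, -0.014, -0.007] rows>= 1
[[314.42588169 383.32781117]] [[282.4438188  192.33215525]]
[[314.07526599 358.9149019 ]] [[292.27894444 189.066288  ]]
```

View pics/v13.png

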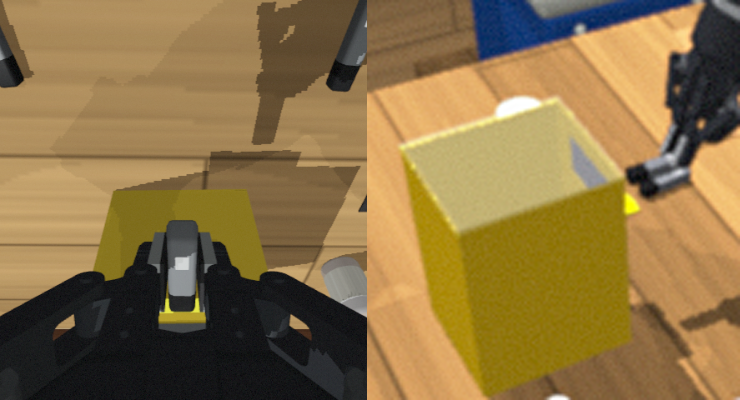

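The pen is held level and straight, ahead of the lip (hand view (182,265), lip at (182,318)). The scene crop shows it in front of the slot. A numeric check of its reach, then in.

```bash
python3 - <<'E'
from h import *
im=cv2.imread("pics/w13.png"); f=np.load("pics/w13.npz"); KT=(f["K"],f["T"])
print([int(v) for v in im.max(2)[250:400:3,318]]); print([im[r,318].tolist() for r in (255,262,268,300,350,365,372,378,384,390)])
print(px2w("wrist",[(318,266),(318,372)],165,KT).round(1).tolist(),px2w("wrist",[(318,266)],157,KT).round(1).tolist())
h=cv2.cvtColor(im,cv2.COLOR_BGR2HSV); y=(h[...,0]>20)&(h[...,0]<35)&(h[...,1]>180)&(h[...,2]>150)
ys,xs=np.where(y); print(xs.min(),xs.max(),ys.min(),ys.max(),"lip near edge at z150",px2w("wrist",[(318,ys.min())],150,KT).round(1))
E
```

```text
[135, 138, 136, 136, 135, 59, 68, 68, 71, 73, 72, 68, 75, 85, 91, 94, 95, 91, 92, 95, 203, 203, 214, 214, 213, 153, 156, 154, 151, 152, 150, 154, 153, 152, 153, 68, 37, 36, 41, 39, 35, 65, 185, 183, 183, 160, 82, 74, 73, 78]
[[32, 118, 137], [30, 118, 135], [68, 66, 65], [91, 89, 87], [150, 148, 143], [36, 38, 35], [40, 42, 39], [43, 160, 182], [36, 140, 161], [73, 72, 71]]
[[476.6, -244.9, 165.0], [556.3, -243.6, 165.0]] [[485.0, -244.7, 157.0]]
290 345 358 385 lip near edge at z150 [[ 569.  -243.3  150. ]]
```

Request:
carry_out(moves=[-0.015, -0.01, -0.03, 0.013, -0.014, -0.007, -1, -0.075, -0.01, 0, 0.013, -0.014, -0.007, -1, -0.135, -0.01, 0.03, 0.013, -0.014, -0.007, -1, -0.195, -0.01, 0.061, 0.013, -0.014, -0.007, -1, -0.255, -0.01, 0.091, 0.013, -0.014, -0.007, -1, -0.315, -0.01, 0.122, 0.013, -0.014, -0.007, -1, -0.375, -0.01, 0.153, 0.013, -0.014, -0.007, -1, -0.435, -0.01, 0.184, 0.013, -0.014, -0.007, -1, -0.495, -0.01, 0.214, 0.013, -0.014, -0.007, -1, -0.535, -0.01, 0.234, 0.013, -0.014, -0.007, -1, -0.535, -0.01, 0.234, 0.013, -0.014, -0.007, -1])

```text
clock: 23.1
ee_pos: [594.5, -245.2, 163.4]
tcp_rot: [-179.8, 27.2, -178.9]
wrist_force: [0.2, -0.3, -0.3]
gripper_width: 14.0
grasp_force: 49.5
```

```bash
python3 - <<'E'
from h import *
o=get_obs();print(o["wrist_force"],o["joint_positions"].round(1)); plan([603,-245,161],tilt(1,27))
E
```

```text
[ 0.24276418 -0.29509547 -0.28575464] [-37.2  16.1 -28.   23.8  16.3 -35.1]
call 1 [-0.043, 0.001, 0.04, -0.005, 0.007, 0.004] rows>= 1
```

Request:
carry_out(moves=[-0.02, 0, 0.02, 0, 0.007, 0, -1, -0.043, 0, 0.04, 0, 0.007, 0, -1, -0.043, 0, 0.04, 0, 0.007, 0, -1])

```text
clock: 23.35
ee_pos: [602.0, -245.2, 160.8]
tcp_rot: [-179.8, 27.0, -178.9]
wrist_force: [-1.0, -0.2, -0.2]
gripper_width: 14.9
grasp_force: 49.5
```

Request:
carry_out(moves=[-0.01, 0, 0.007, 0, 0, 0, -1, -0.018, 0, 0.009, 0, 0, 0, -1, -0.018, 0, 0.009, 0, 0, 0, -1])

```text
clock: 23.6
ee_pos: [603.0, -244.9, 159.8]
tcp_rot: [-179.9, 26.8, -179.0]
wrist_force: [-4.5, -0.4, -1.3]
gripper_width: 14.6
grasp_force: 49.5
```

Request:
carry_out(moves=[0.007, 0, -0.003, 0, 0, 0, -1, 0.007, 0, -0.003, 0, 0, 0, -0.4, 0.007, 0, -0.003, 0, 0, 0, -0.3, 0.007, 0, -0.003, 0, 0, 0, -0.3, 0.007, 0, -0.003, 0, 0, 0, -0.3, 0.007, 0, -0.003, 0, 0, 0, -0.3, 0.007, 0, -0.003, 0, 0, 0, -0.3, 0.007, 0, -0.003, 0, 0, 0, -0.3])

```text
clock: 24.27
ee_pos: [603.1, -245.2, 160.6]
tcp_rot: [-179.8, 26.9, -178.9]
wrist_force: [-4.8, -1.0, -1.8]
gripper_width: 29.5
grasp_force: 2.4
```

```bash
python3 - <<'E'
from h import *
w,KT=snap("wrist","w14"); s,_=snap("scene","s14")
print([im for im in [w[r,318].tolist() for r in range(250,400,8)]])
E
```

```text
[[45, 151, 171], [40, 149, 169], [39, 149, 170], [38, 148, 169], [39, 143, 164], [38, 142, 162], [40, 144, 163], [40, 142, 162], [55, 53, 50], [59, 58, 54], [57, 56, 54], [52, 49, 49], [56, 52, 52], [58, 59, 53], [55, 55, 52], [93, 93, 90], [37, 116, 133], [30, 113, 130], [26, 111, 130]]
```

```bash
python3 - <<'E'
from h import *
for n,X in(("lip front",[570,-245,150]),("slot edge",[600,-245,150]),("slot top",[600,-245,198]),("pen tail top",[588,-245,169]),("pen tail bot",[588,-245,153])): print(n,w2px("wrist",X).round(0))
w=cv2.imread("pics/w14.png")
for r in range(300,384,7): print(r,[int(v) for v in w[r,270:372:6].max(1)])
a=cv2.imread("pics/s13.png").astype(int);b=cv2.imread("pics/s14.png").astype(int)
d=(np.abs(a-b).max(2)>35).astype(np.uint8); d[:,300:]=0
for c in cv2.findContours(d,cv2.RETR_EXTERNAL,2)[0]:
    if cv2.contourArea(c)>8: print("scene change",cv2.boundingRect(c))
E
```

```text
lip front [[321. 222.]]
slot edge [[320. 273.]]
slot top [[320. 373.]]
pen tail top [[320. 288.]]
pen tail bot [[320. 259.]]
300 [81, 22, 25, 164, 161, 163, 161, 164, 163, 163, 163, 139, 129, 132, 17, 27, 80]
307 [60, 19, 29, 165, 164, 164, 163, 162, 163, 131, 132, 131, 133, 131, 20, 31, 70]
314 [19, 19, 22, 61, 55, 58, 58, 56, 55, 60, 60, 60, 57, 52, 12, 32, 12]
321 [34, 25, 19, 60, 57, 58, 58, 59, 57, 58, 59, 59, 56, 55, 22, 36, 68]
328 [36, 27, 22, 57, 58, 60, 57, 58, 60, 55, 57, 57, 58, 57, 20, 29, 68]
335 [40, 24, 47, 54, 56, 61, 57, 59, 58, 58, 56, 58, 55, 59, 43, 32, 67]
342 [37, 18, 58, 56, 60, 55, 58, 55, 62, 60, 59, 58, 58, 61, 55, 26, 69]
349 [40, 25, 58, 58, 55, 53, 56, 57, 58, 59, 55, 56, 60, 57, 59, 29, 68]
356 [39, 18, 58, 60, 57, 55, 58, 56, 55, 58, 60, 58, 61, 56, 56, 16, 70]
363 [38, 30, 57, 55, 59, 57, 59, 55, 54, 57, 55, 56, 59, 56, 58, 28, 65]
370 [63, 79, 92, 92, 89, 91, 92, 92, 93, 90, 90, 93, 90, 90, 89, 74, 66]
377 [130, 130, 132, 131, 130, 130, 131, 132, 131, 131, 129, 131, 129, 131, 130, 131, 130]
scene change (296, 192, 4, 9)
scene change (271, 174, 11, 19)
scene change (278, 112, 22, 78)
```

The pen tail is gone from the slot (its pixels are now yellow, with only the grey flap behind), so it dropped. I withdraw and go to the next pen.

Request:
carry_out(moves=[0.15, 0, -0.075, 0, 0, 0, -0.3, 0.3, 0, -0.15, 0, 0, 0, -0.3, 0.5, 0, -0.255, 0, 0, 0, -0.3, 0.7, 0, -0.357, 0, 0, 0, 0.5, 0.7, 0, -0.357, 0, 0, 0, 1, 0.7, 0, -0.357, 0, 0, 0, 1])

```text
clock: 24.87
ee_pos: [485.4, -247.7, 161.9]
tcp_rot: [-179.8, 27.1, -179.0]
wrist_force: [0.9, -0.4, 0.1]
gripper_width: 65.3
grasp_force: 0.0
```

```bash
python3 - <<'E'
from h import *
im,KT=snap("wrist","w15"); print(get_obs()["ee_pos"])
pens(im,KT,(40,20,600,300))
s,_=snap("scene","s15"); a=cv2.imread("pics/scene0.png")
q=w2px("scene",[[600,-245,175],[600,-225,165],[600,-265,165]]).round().astype(int); print(q.tolist(),[(a[v-1:v+2,u-1:u+2].mean((0,1)).round().tolist(),s[v-1:v+2,u-1:u+2].mean((0,1)).round().tolist()) for u,v in q])
plan([422,-110.4,60],tilt(-3.4,27))
E
```

```text
[ 486.44682223 -247.95932445  162.08066615]
pen [664.9, -138.6, 42.4, 24.1, -89.0] (397, 285, 37, 15)
pen [668.7, -352.4, 41.2, 24.1, -89.0] (204, 285, 36, 15)
pen [571.0, -483.1, 55.1, 27.7, -27.0] (40, 194, 35, 47)
pen [571.5, -25.2, 191.3, 63.3, 29.0] (527, 126, 73, 154)
pen [441.3, -113.7, 70.4, 21.8, -3.5] (489, 20, 74, 111)
pen [443.1, -384.8, 67.0, 22.1, 6.7] (70, 20, 77, 105)
[[282, 185], [285, 192], [279, 184]] [([155.0, 150.0, 150.0], [154.0, 148.0, 148.0]), ([20.0, 120.0, 145.0], [19.0, 121.0, 145.0]), ([152.0, 156.0, 160.0], [151.0, 154.0, 158.0])]
call 1 [0.339, 0.464, 0.206, 0.031, 0.002, 0.07] rows>= 3
call 2 [0.355, 0.455, 0.199, 0.031, 0.002, 0.07] rows>= 3
```

Request:
carry_out(moves=[0.2, 0.25, 0.1, 0.02, 0, 0.04, 1, 0.34, 0.46, 0.2, 0.03, 0, 0.07, 1, 0.34, 0.46, 0.2, 0.03, 0, 0.07, 1, 0.34, 0.46, 0.2, 0.03, 0, 0.07, 1, 0.34, 0.46, 0.2, 0.03, 0, 0.07, 1])

```text
clock: 25.38
ee_pos: [453.7, -178.6, 111.2]
tcp_rot: [-179.9, 27.0, 179.0]
wrist_force: [0.4, -0.7, 0.6]
gripper_width: 85.4
grasp_force: 0.0
```

Request:
carry_out(moves=[0.2, 0.25, 0.1, 0.02, 0, 0.04, 1, 0.355, 0.455, 0.2, 0.03, 0, 0.07, 1, 0.355, 0.455, 0.2, 0.03, 0, 0.07, 1, 0.355, 0.455, 0.2, 0.03, 0, 0.07, 1, 0.355, 0.455, 0.2, 0.03, 0, 0.07, 1])

```text
clock: 25.8
ee_pos: [422.0, -110.8, 60.7]
tcp_rot: [179.9, 27.1, 176.7]
wrist_force: [0.2, -0.9, 0.7]
gripper_width: 85.6
grasp_force: 0.0
```

```bash
python3 - <<'E'
from h import *
im,KT=snap("wrist","w16"); o=get_obs(); print(o["ee_pos"],o["joint_positions"].round(0))
pens(im,KT,(250,60,390,260))
plan([422.5,-111.5,6.5],tilt(-3.4,27))
E
```

```text
[ 422.5907152  -111.60058381   61.25900364] [-35.   6. -65.  -5.  14. -29.]
pen [423.6, -110.6, 47.5, 15.9, -3.4] (304, 192, 31, 68)
call 1 [0.167, 0.001, 0.325, 0.001, 0.005, 0.002] rows>= 2
```

Request:
carry_out(moves=[0.08, 0, 0.16, 0, 0, 0, 1, 0.13, 0, 0.26, 0, 0, 0, 1, 0.167, 0, 0.325, 0, 0, 0, 1, 0.167, 0, 0.325, 0, 0, 0, 1, 0.167, 0, 0.325, 0, 0, 0, 0, 0.167, 0, 0.325, 0, 0, 0, -0.5, 0.167, 0, 0.325, 0, 0, 0, -0.8, 0.167, 0, 0.325, 0, 0, 0, -1, 0.167, 0, 0.325, 0, 0, 0, -1, 0.167, 0, 0.325, 0, 0, 0, -1, 0.167, 0, 0.325, 0, 0, 0, -1, 0.167, 0, 0.325, 0, 0, 0, -1])

```text
clock: 26.85
ee_pos: [420.3, -110.1, 5.9]
tcp_rot: [179.9, 27.1, 176.6]
wrist_force: [-6.5, -0.5, 13.1]
gripper_width: 14.2
grasp_force: 49.2
```

Request:
carry_out(moves=[-0.2, 0, -0.4, 0, 0, 0, -1, -0.45, 0, -0.89, 0, 0, 0, -1, -0.45, 0, -0.89, 0, 0, 0, -1, -0.45, 0, -0.89, 0, 0, 0, -1, -0.45, 0, -0.89, 0, 0, 0, -1])

```text
clock: 27.27
ee_pos: [422.5, -111.9, 161.7]
tcp_rot: [-179.8, 27.5, 176.8]
wrist_force: [1.3, -1.9, -0.2]
gripper_width: 14.5
grasp_force: 49.7
```

```bash
python3 - <<'E'
from h import *
plan([507,-246.6,161],tilt(1,27))
E
```

```text
call 1 [-0.271, -0.432, 0.145, -0.037, 0.008, -0.066] rows>= 2
call 2 [-0.257, -0.443, 0.136, -0.037, 0.008, -0.066] rows>= 2
```

Request:
carry_out(moves=[-0.15, -0.2, 0.07, -0.02, 0, -0.03, -1, -0.27, -0.43, 0.145, -0.037, 0.008, -0.066, -1, -0.27, -0.43, 0.145, -0.037, 0.008, -0.066, -1, -0.27, -0.43, 0.145, -0.037, 0.008, -0.066, -1, -0.27, -0.43, 0.145, -0.037, 0.008, -0.066, -1])

```text
clock: 27.68
ee_pos: [460.7, -176.6, 152.7]
tcp_rot: [179.7, 26.6, 178.6]
wrist_force: [-0.6, 0.4, -0.9]
gripper_width: 14.3
grasp_force: 49.6
```

Request:
carry_out(moves=[-0.15, -0.2, 0.07, -0.02, 0, -0.03, -1, -0.257, -0.443, 0.13, -0.037, 0.008, -0.066, -1, -0.257, -0.443, 0.13, -0.037, 0.008, -0.066, -1, -0.257, -0.443, 0.13, -0.037, 0.008, -0.066, -1, -0.257, -0.443, 0.13, -0.037, 0.008, -0.066, -1])

```text
clock: 28.1
ee_pos: [502.4, -243.0, 152.6]
tcp_rot: [179.5, 26.4, -179.2]
wrist_force: [-0.4, -0.1, -0.5]
gripper_width: 14.6
grasp_force: 49.6
```

```bash
python3 - <<'E'
from h import *
plan([507,-246.6,161],tilt(1,27)); plan([594,-245,161],tilt(1,27))
w,KT=snap("wrist","w17")
for r in range(255,300,3): print(r,int(w[r,318].max()),end="; ")
E
```

```text
call 1 [-0.052, -0.024, -0.037, 0.012, -0.019, -0.007] rows>= 1
call 1 [-0.572, -0.024, 0.222, 0.012, -0.019, -0.007] rows>= 3
255 135; 258 135; 261 134; 264 135; 267 137; 270 49; 273 66; 276 68; 279 70; 282 68; 285 68; 288 68; 291 71; 294 79; 297 88;
```

Request:
carry_out(moves=[-0.052, -0.024, -0.037, 0.012, -0.019, -0.007, -1, -0.052, -0.024, -0.037, 0.012, -0.019, -0.007, -1, -0.1, -0.024, -0.013, 0.012, -0.019, -0.007, -1, -0.16, -0.024, 0.017, 0.012, -0.019, -0.007, -1, -0.22, -0.024, 0.047, 0.012, -0.019, -0.007, -1, -0.28, -0.024, 0.077, 0.012, -0.019, -0.007, -1, -0.34, -0.024, 0.107, 0.012, -0.019, -0.007, -1, -0.4, -0.024, 0.137, 0.012, -0.019, -0.007, -1, -0.46, -0.024, 0.167, 0.012, -0.019, -0.007, -1, -0.52, -0.024, 0.197, 0.012, -0.019, -0.007, -1, -0.565, -0.024, 0.219, 0.012, -0.019, -0.007, -1, -0.565, -0.024, 0.219, 0.012, -0.019, -0.007, -1])

```text
clock: 29.15
ee_pos: [595.5, -246.7, 161.9]
tcp_rot: [-179.9, 27.1, -178.9]
wrist_force: [-1.1, 0.2, -0.7]
gripper_width: 14.4
grasp_force: 49.7
```

```bash
python3 - <<'E'
from h import *
plan([602,-245,160.5],tilt(1,27))
E
```

```text
call 1 [-0.034, 0.01, 0.028, -0.003, 0.004, 0.003] rows>= 1
```

Request:
carry_out(moves=[-0.02, 0.01, 0.015, 0, 0, 0, -1, -0.037, 0.01, 0.028, 0, 0, 0, -1, -0.037, 0.01, 0.028, 0, 0, 0, -1, -0.037, 0.01, 0.028, 0, 0, 0, -0.4, -0.037, 0.01, 0.028, 0, 0, 0, -0.3, -0.037, 0.01, 0.028, 0, 0, 0, -0.3, -0.037, 0.01, 0.028, 0, 0, 0, -0.3, -0.037, 0.01, 0.028, 0, 0, 0, -0.3, -0.037, 0.01, 0.028, 0, 0, 0, -0.3, -0.037, 0.01, 0.028, 0, 0, 0, -0.3])

```text
clock: 29.98
ee_pos: [600.8, -245.1, 160.6]
tcp_rot: [-179.9, 27.1, -179.0]
wrist_force: [0.0, 0.7, -0.1]
gripper_width: 29.7
grasp_force: 0.1
```

```bash
cat > chk.py <<'E'
from h import *
import sys
w,_=snap("wrist",sys.argv[1])
for n,X in(("slot edge",[600,-245,150]),("slot top",[600,-245,198]),("pen tail top",[588,-245,169]),("tail bot",[588,-245,153])): print(n,w2px("wrist",X).round(0))
for r in range(236,384,8): print(r,[int(v) for v in w[r,270:372:6].max(1)])
E
python3 chk.py w18
```

```text
slot edge [[319. 276.]]
slot top [[319. 377.]]
pen tail top [[320. 292.]]
tail bot [[320. 263.]]
236 [234, 236, 171, 169, 171, 170, 170, 171, 171, 170, 171, 171, 171, 171, 171, 170, 171]
244 [235, 236, 171, 169, 168, 170, 170, 169, 169, 169, 172, 172, 172, 170, 171, 169, 235]
252 [235, 235, 168, 170, 171, 171, 170, 171, 171, 172, 171, 172, 171, 170, 236, 236, 236]
260 [169, 171, 167, 169, 170, 169, 170, 169, 168, 171, 170, 171, 171, 171, 172, 172, 171]
268 [170, 167, 169, 170, 170, 171, 171, 171, 171, 170, 169, 171, 170, 171, 171, 170, 172]
276 [171, 169, 169, 168, 170, 170, 169, 169, 171, 170, 171, 170, 171, 170, 169, 171, 169]
284 [84, 79, 21, 163, 163, 164, 163, 162, 164, 164, 164, 163, 160, 164, 20, 83, 84]
292 [82, 23, 24, 165, 164, 166, 163, 164, 164, 163, 163, 163, 164, 163, 12, 22, 80]
300 [81, 24, 23, 162, 163, 163, 163, 164, 165, 163, 163, 155, 134, 133, 14, 22, 80]
308 [58, 21, 11, 160, 160, 160, 159, 157, 159, 129, 128, 130, 128, 128, 23, 31, 61]
316 [25, 24, 16, 60, 61, 61, 57, 59, 60, 59, 60, 62, 62, 62, 28, 30, 24]
324 [36, 17, 17, 58, 58, 58, 60, 62, 65, 61, 58, 59, 60, 58, 21, 35, 69]
332 [41, 22, 30, 61, 61, 59, 60, 60, 59, 58, 58, 58, 58, 60, 32, 33, 64]
340 [35, 18, 57, 55, 63, 58, 60, 61, 59, 60, 58, 58, 60, 59, 58, 31, 72]
348 [41, 18, 61, 61, 59, 56, 58, 58, 61, 55, 59, 62, 59, 54, 59, 26, 68]
356 [38, 20, 58, 57, 60, 59, 62, 59, 59, 60, 61, 61, 57, 59, 58, 24, 68]
364 [30, 30, 57, 56, 61, 56, 61, 58, 61, 56, 61, 60, 58, 57, 58, 31, 61]
372 [66, 65, 59, 65, 62, 64, 63, 60, 62, 62, 62, 62, 60, 62, 61, 61, 136]
380 [131, 131, 130, 131, 132, 131, 131, 130, 130, 132, 130, 129, 130, 129, 131, 129, 130]
```

Dropped as well. I withdraw and head for the third pen.

Request:
carry_out(moves=[0.15, 0, -0.075, 0, 0, 0, -0.3, 0.3, 0, -0.15, 0, 0, 0, -0.3, 0.5, 0, -0.255, 0, 0, 0, -0.3, 0.7, 0, -0.357, 0, 0, 0, 0.5, 0.7, 0, -0.357, 0, 0, 0, 1, 0.7, 0, -0.357, 0, 0, 0, 1])

```text
clock: 30.53
ee_pos: [482.0, -247.4, 160.7]
tcp_rot: [-179.9, 27.1, -179.1]
wrist_force: [0.6, 0.0, 0.3]
gripper_width: 65.2
grasp_force: 0.0
```

```bash
python3 - <<'E'
from h import *
im,KT=snap("wrist","w19"); print(get_obs()["ee_pos"])
pens(im,KT,(60,0,300,200))
plan([424,-385.2,60],tilt(7,27))
E
```

```text
[ 483.11199076 -247.7595881   161.01197973]
pen [441.2, -385.1, 70.8, 22.3, 6.8] (70, 17, 77, 114)
call 1 [0.336, -0.454, 0.207, -0.05, 0.002, -0.093] rows>= 3
call 2 [0.357, -0.443, 0.196, -0.05, 0.002, -0.093] rows>= 3
```

Request:
carry_out(moves=[0.2, -0.25, 0.1, -0.02, 0, -0.04, 1, 0.336, -0.454, 0.2, -0.05, 0, -0.093, 1, 0.336, -0.454, 0.2, -0.05, 0, -0.093, 1, 0.336, -0.454, 0.2, -0.05, 0, -0.093, 1, 0.336, -0.454, 0.2, -0.05, 0, -0.093, 1])

```text
clock: 31.0
ee_pos: [453.4, -315.7, 110.6]
tcp_rot: [180.0, 27.1, -176.0]
wrist_force: [0.2, -0.0, -0.4]
gripper_width: 85.3
grasp_force: 0.0
```

Request:
carry_out(moves=[0.2, -0.25, 0.1, -0.02, 0, -0.04, 1, 0.357, -0.443, 0.2, -0.05, 0, -0.093, 1, 0.357, -0.443, 0.2, -0.05, 0, -0.093, 1, 0.357, -0.443, 0.2, -0.05, 0, -0.093, 1, 0.357, -0.443, 0.2, -0.05, 0, -0.093, 1])

```text
clock: 31.42
ee_pos: [424.4, -383.5, 60.3]
tcp_rot: [179.9, 27.1, -173.0]
wrist_force: [-0.2, 0.2, -0.5]
gripper_width: 85.5
grasp_force: 0.0
```

```bash
python3 - <<'E'
from h import *
im,KT=snap("wrist","w20"); o=get_obs(); print(o["ee_pos"],o["joint_positions"].round(0))
pens(im,KT,(250,60,390,260))
plan([424,-385.7,6.5],tilt(7,27))
E
```

```text
[ 424.56795449 -383.20939788   60.79086171] [-64.  24. -34.  22.  26. -69.]
pen [425.1, -389.9, 49.8, 15.7, 6.9] (292, 188, 30, 72)
call 1 [0.17, -0.016, 0.32, 0.002, 0.004, 0.002] rows>= 2
```

Request:
carry_out(moves=[0.08, -0.03, 0.16, 0, 0, 0, 1, 0.13, -0.035, 0.26, 0, 0, 0, 1, 0.17, -0.035, 0.32, 0, 0, 0, 1, 0.17, -0.035, 0.32, 0, 0, 0, 1, 0.17, -0.035, 0.32, 0, 0, 0, 0, 0.17, -0.035, 0.32, 0, 0, 0, -0.5, 0.17, -0.035, 0.32, 0, 0, 0, -0.8, 0.17, -0.035, 0.32, 0, 0, 0, -1, 0.17, -0.035, 0.32, 0, 0, 0, -1, 0.17, -0.035, 0.32, 0, 0, 0, -1, 0.17, -0.035, 0.32, 0, 0, 0, -1, 0.17, -0.035, 0.32, 0, 0, 0, -1])

```text
clock: 32.47
ee_pos: [423.6, -390.1, 6.2]
tcp_rot: [180.0, 27.1, -173.0]
wrist_force: [-2.7, 0.7, 7.5]
gripper_width: 14.3
grasp_force: 49.2
```

Request:
carry_out(moves=[-0.2, 0, -0.4, 0, 0, 0, -1, -0.47, 0, -0.92, 0, 0, 0, -1, -0.47, 0, -0.92, 0, 0, 0, -1, -0.47, 0, -0.92, 0, 0, 0, -1, -0.47, 0, -0.92, 0, 0, 0, -1])

```text
clock: 32.88
ee_pos: [425.2, -393.1, 167.3]
tcp_rot: [-179.4, 27.3, -172.7]
wrist_force: [-0.9, -2.2, -0.6]
gripper_width: 14.4
grasp_force: 49.2
```

```bash
python3 - <<'E'
from h import *
plan([507,-246.6,163],tilt(1,27))
E
```

```text
call 1 [-0.289, 0.451, 0.161, 0.04, 0.006, 0.098] rows>= 3
call 2 [-0.267, 0.468, 0.151, 0.04, 0.006, 0.098] rows>= 3
```

Request:
carry_out(moves=[-0.15, 0.2, 0.06, 0.02, 0, 0.05, -1, -0.289, 0.451, 0.15, 0.04, 0.006, 0.098, -1, -0.289, 0.451, 0.15, 0.04, 0.006, 0.098, -1, -0.289, 0.451, 0.15, 0.04, 0.006, 0.098, -1, -0.289, 0.451, 0.15, 0.04, 0.006, 0.098, -1])

```text
clock: 33.3
ee_pos: [463.7, -316.6, 160.2]
tcp_rot: [179.7, 26.9, -176.0]
wrist_force: [-0.6, -0.7, 0.1]
gripper_width: 14.8
grasp_force: 49.2
```

Request:
carry_out(moves=[-0.15, 0.2, 0.06, 0.02, 0, 0.05, -1, -0.267, 0.468, 0.14, 0.04, 0.006, 0.098, -1, -0.267, 0.468, 0.14, 0.04, 0.006, 0.098, -1, -0.267, 0.468, 0.14, 0.04, 0.006, 0.098, -1, -0.267, 0.468, 0.14, 0.04, 0.006, 0.098, -1])

```text
clock: 33.72
ee_pos: [503.8, -244.6, 160.0]
tcp_rot: [179.5, 26.7, -179.2]
wrist_force: [0.1, -0.8, -0.7]
gripper_width: 14.5
grasp_force: 49.3
```

```bash
python3 - <<'E'
from h import *
plan([507,-246.6,161.5],tilt(1,27)); plan([594,-245,161.5],tilt(1,27))
w,KT=snap("wrist","w21")
for r in range(255,300,3): print(r,int(w[r,318].max()),end="; ")
E
```

```text
call 1 [-0.024, -0.014, 0.001, 0.015, -0.011, -0.008] rows>= 1
call 1 [-0.542, -0.013, 0.261, 0.015, -0.011, -0.008] rows>= 3
255 137; 258 136; 261 134; 264 134; 267 65; 270 66; 273 63; 276 65; 279 68; 282 67; 285 69; 288 74; 291 82; 294 89; 297 90;
```

Request:
carry_out(moves=[-0.024, -0.01, 0, 0.015, -0.011, -0.008, -1, -0.084, -0.01, 0.03, 0.015, -0.011, -0.008, -1, -0.144, -0.01, 0.06, 0.015, -0.011, -0.008, -1, -0.204, -0.01, 0.091, 0.015, -0.011, -0.008, -1, -0.264, -0.01, 0.121, 0.015, -0.011, -0.008, -1, -0.324, -0.01, 0.152, 0.015, -0.011, -0.008, -1, -0.384, -0.01, 0.182, 0.015, -0.011, -0.008, -1, -0.444, -0.01, 0.213, 0.015, -0.011, -0.008, -1, -0.504, -0.01, 0.243, 0.015, -0.011, -0.008, -1, -0.542, -0.01, 0.263, 0.015, -0.011, -0.008, -1, -0.542, -0.01, 0.263, 0.015, -0.011, -0.008, -1])

```text
clock: 34.68
ee_pos: [595.5, -243.4, 161.3]
tcp_rot: [180.0, 27.0, -179.0]
wrist_force: [0.0, -0.0, -0.9]
gripper_width: 14.7
grasp_force: 49.3
```

```bash
python3 - <<'E'
from h import *
plan([602,-245,160.5],tilt(1,27)); print(get_obs()["wrist_force"])
E
```

```text
call 1 [-0.036, -0.012, 0.024, 0.002, 0.002, 0.001] rows>= 1
[ 0.01361163 -0.02843558 -0.877541  ]
```

Request:
carry_out(moves=[-0.02, -0.01, 0.013, 0, 0, 0, -1, -0.038, -0.01, 0.024, 0, 0, 0, -1, -0.038, -0.01, 0.024, 0, 0, 0, -1, -0.038, -0.01, 0.024, 0, 0, 0, -0.4, -0.038, -0.01, 0.024, 0, 0, 0, -0.3, -0.038, -0.01, 0.024, 0, 0, 0, -0.3, -0.038, -0.01, 0.024, 0, 0, 0, -0.3, -0.038, -0.01, 0.024, 0, 0, 0, -0.3, -0.038, -0.01, 0.024, 0, 0, 0, -0.3, -0.038, -0.01, 0.024, 0, 0, 0, -0.3])

```text
clock: 35.52
ee_pos: [600.8, -244.8, 160.6]
tcp_rot: [179.9, 27.0, -179.0]
wrist_force: [0.3, -0.3, 0.4]
gripper_width: 29.5
grasp_force: 0.1
```

```bash
python3 chk.py w22 | sed -n '1,16p'
```

```text
slot edge [[319. 276.]]
slot top [[319. 376.]]
pen tail top [[319. 292.]]
tail bot [[319. 263.]]
236 [235, 209, 168, 168, 171, 170, 171, 171, 171, 172, 170, 171, 172, 171, 174, 169, 171]
244 [236, 234, 174, 171, 171, 169, 171, 171, 171, 170, 171, 171, 170, 170, 171, 170, 235]
252 [235, 236, 169, 169, 168, 170, 170, 170, 169, 173, 170, 170, 170, 180, 235, 236, 236]
260 [171, 168, 168, 170, 169, 169, 168, 170, 168, 170, 169, 171, 173, 171, 173, 171, 172]
268 [168, 169, 170, 168, 171, 170, 169, 171, 169, 170, 170, 170, 170, 170, 172, 171, 171]
276 [170, 169, 171, 168, 171, 169, 169, 170, 172, 170, 170, 171, 169, 171, 171, 170, 171]
284 [82, 81, 22, 164, 164, 162, 164, 164, 164, 165, 164, 162, 163, 163, 17, 77, 80]
292 [81, 28, 23, 164, 162, 164, 164, 163, 162, 164, 164, 165, 165, 164, 19, 25, 82]
300 [82, 19, 21, 164, 163, 165, 165, 164, 163, 162, 164, 155, 130, 132, 17, 29, 81]
308 [59, 20, 25, 161, 162, 161, 160, 160, 160, 130, 130, 129, 127, 127, 9, 34, 60]
316 [24, 20, 16, 61, 62, 59, 62, 63, 62, 63, 61, 57, 58, 58, 15, 31, 22]
324 [39, 20, 24, 59, 56, 60, 60, 62, 60, 61, 55, 59, 63, 63, 17, 30, 72]
```

All three are in. I withdraw clear and do the final check.

Request:
carry_out(moves=[0.15, 0, -0.075, 0, 0, 0, -0.3, 0.3, 0, -0.15, 0, 0, 0, -0.3, 0.5, 0, -0.255, 0, 0, 0, -0.3, 0.7, 0, -0.357, 0, 0, 0, 0, 0.7, 0, -0.357, 0, 0, 0, 0, 0.7, 0, -0.357, 0, 0, 0, 0])

```text
clock: 36.07
ee_pos: [482.0, -247.2, 160.8]
tcp_rot: [180.0, 27.0, -179.1]
wrist_force: [0.3, 0.0, 1.1]
gripper_width: 42.7
grasp_force: 0.0
```

Request:
carry_out(moves=[0, 0, -0.3, 0, 0, 0, 0, 0.2, -0.5, -0.6, 0, 0, 0, 0, 0.3, -0.8, -0.6, 0, 0, 0, 0, 0.3, -0.8, -0.6, 0, 0, 0, 0, 0.3, -0.8, -0.6, 0, 0, 0, 0, 0.3, -0.8, -0.6, 0, 0, 0, 0])

```text
clock: 36.57
ee_pos: [404.0, -372.5, 220.9]
tcp_rot: [-179.9, 27.1, -179.1]
wrist_force: [0.7, 0.5, -0.2]
gripper_width: 42.4
grasp_force: 0.0
```

```bash
python3 - <<'E'
from h import *
print(get_obs()["ee_pos"])
t,KT=snap("top","t23"); s,KS=snap("scene","s23"); a0=cv2.imread("pics/scene0.png"); t0=cv2.imread("pics/top0.png")
g=t.min(2).astype(int); roi=(183,212,272,320)
gg=g[roi[1]:roi[3],roi[0]:roi[2]]; print("pct",np.percentile(gg,[5,50,90,95,98,99.5]))
for th in(138,):
    for q in rects(g>th,roi,16,KT,15,"top"): print("case",np.round(q[:5],1).tolist(),q[5],tray(q[:2]).round(1).tolist(),"rel rail",round((q[4]-6.8)%180-90,1))
show("mat/rake dark",rects(t.max(2)<60,(285,225,330,330),2,KT,60,"top"))
show("bar",rects(g>110,(285,225,330,330),38,KT,60,"top"))
for n,a,b in(("scene",a0,s),("top",t0,t)):
    d=(np.abs(a.astype(int)-b).max(2)>40).astype(np.uint8); d=cv2.morphologyEx(d,cv2.MORPH_OPEN,np.ones((2,2)))
    print(n,[cv2.boundingRect(c) for c in cv2.findContours(d,cv2.RETR_EXTERNAL,2)[0] if cv2.contourArea(c)>15])
for u,v in[(282,185),(279,184)]: print(a0[v,u],s[v,u])
E
```

```text
[ 404.01401691 -372.54207738  220.92290957]
pct [ 51. 118. 123. 125. 141. 148.]
case [653.1, 267.5, 63.5, 31.6, -83.2] (197, 221, 23, 14) [[109.2, 35.8]] rel rail -0.0
case [678.5, 167.7, 53.7, 7.2, -83.2] (234, 215, 20, 5) [[122.6, -66.2]] rel rail 0.0
mat/rake dark [507.4, 0.5, 232.0, 72.3, 1.2] (291, 236, 29, 84)
bar [506.9, -1.7, 205.8, 35.1, 2.5] (297, 239, 18, 77)
scene [(368, 386, 18, 16), (387, 375, 11, 12), (339, 358, 8, 10), (419, 353, 9, 11), (387, 348, 31, 23), (379, 310, 29, 20), (512, 283, 128, 83), (326, 276, 28, 19), (318, 266, 29, 14), (579, 260, 33, 22), (580, 238, 14, 15), (345, 236, 24, 15), (335, 217, 24, 12), (539, 216, 9, 7), (347, 198, 149, 88), (469, 191, 12, 6), (303, 183, 21, 14), (480, 173, 55, 32), (474, 162, 29, 25), (388, 134, 10, 7), (533, 121, 17, 50), (514, 121, 7, 22), (501, 112, 4, 12), (542, 109, 12, 11), (554, 100, 22, 52), (499, 96, 10, 6), (502, 74, 5, 13), (502, 68, 5, 5), (320, 52, 50, 84), (500, 44, 10, 10), (503, 13, 6, 19), (504, 3, 5, 9), (516, 0, 57, 103), (472, 0, 9, 17), (402, 0, 76, 207), (353, 0, 52, 88)]
top [(619, 474, 10, 6), (589, 467, 28, 13), (147, 463, 7, 7), (229, 461, 6, 8), (153, 454, 31, 16), (227, 449, 40, 20), (128, 449, 15, 7), (549, 441, 56, 39), (118, 432, 9, 7), (479, 429, 17, 10), (235, 414, 9, 7), (332, 410, 138, 70), (241, 408, 16, 8), (178, 407, 13, 9), (161, 407, 11, 16), (287, 388, 27, 13), (243, 384, 33, 14), (368, 354, 26, 8), (362, 334, 18, 19), (454, 314, 133, 166), (375, 307, 9, 13), (343, 304, 8, 9), (443, 299, 9, 11), (377, 295, 8, 14), (344, 289, 7, 14), (442, 286, 8, 12), (298, 240, 4, 33), (311, 239, 4, 41), (204, 220, 15, 4), (235, 215, 20, 5)]
[153 151 151] [156 151 150]
[155 151 152] [154 146 147]
```

```bash
python3 -c "
from station import order
print(order.finish_job())"
```

```text
the job is handed in; nothing more can be done
None
```

The job is handed in: four swab cases raked into straight rows against the far rail, the rake back square on its mat, three pens inside the sharps box with the flap shut, and the gel bottle, plant pot and jar unmoved.

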